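# Find the film can with the loose bolt and hold its cap open

### The arm

A 6-joint arm with a two-finger parallel gripper is mounted at the origin on the work surface. World frame = base frame: x ahead of the robot, y to its left, z up, the work surface at z = 0. Lengths are in m, angles in degrees, forces in N, time in s.
With the tool pointing down it reaches from about 0.375 to 0.9 m from the base axis. Payload 3.1 kg.
Tool frame: the origin (TCP) lies midway between the tips of the shut fingers; the grasp point (between the pads) lies 19 mm behind it; z points along the fingers, y is the direction in which the jaws open and shut (so a half turn about z gives the same grasp; the last joint's range is limited). The gripper opens to 87 mm and grips with 3 to 60 N. Pads are 19 mm wide; open, the fingers measure 117 mm over their backs; the gripper's body (75 mm by 190 mm) begins 51 mm behind the grasp point.
Start: joints at [-75.315, 30.224, 82.088, -0, 67.689, -10.227], TCP at [0.263, -0.567, 0.185] pointing down, gripper open.
Joint ranges: [-176.69, 176.69], [-43.24, 126.21], [12.49, 139.97], [-82, 262], [0, 151.66], [-163.58, 163.58]. Speed limits (degrees/s): [159.86, 159.86, 180, 180, 180, 180].

### API

Orientations are given as a 3x3 rotation matrix whose columns are the frame's x, y, z axes.
In Python, from rig import bot gives the robot as it stands.
- The arm moves only by the tool carry_out, never from a script. Its arguments are lists of equal length, an entry for each row: "grip": the gripper's target within -1 to 1 (fully open at 1, half-way at 0, shut at -1); "slide": the shift along the tool's x, y, z in mm, a list of three; "twist": the turn, a rotation vector about the tool's x, y, z in rad, a list of three. In form: {"grip": [grip, ...], "slide": [[dx, dy, dz], ...], "twist": [[wx, wy, wz], ...]}. A call has 1 to 12 rows; each row shifts and turns the pose as measured when the row begins, along the tool's axes as they then stand; what a row does not reach is not made up. A row lasts 1/10 s, in which the tool goes at most 50 mm and 8.59 degrees, less where a joint would pass 70% of its speed; a pose out of reach is approached as far as the arm can. A call is refused whole if a number of a shift passes 50 or a number of a turn 0.15, either way. A call with a gripper value outside its range is refused whole. The fingers move at their own pace and stop on an object; the grip force is fixed at half the most. Time passes only in rows, so rows that do not move let the fingers close. It gives the time, the measured TCP pose, the force and the opening at its end, in the units of the state.
- bot.read_state(): the state, without advancing time (a new reading comes with each control period).
- bot.capture(name): name is "side" or "top"; returns a dict with "color" (400x640x3 uint8, red, green, blue), "depth" (400x640 float32, m along the optical axis (not along the pixel's ray), 0 where there is no reading), "fx", "fy", "cx", "cy" (pixels), "k1" (the pictures are not rectified: a ray, as slopes to the right and down, at radius r is drawn at 1 + k1 r^2 times it, then the intrinsics apply), "position" and "rotation" of the camera in the world. Camera axes: x right, y up, looking along -z (the intrinsics and any distortion apply to the point x, -y, -z); pixel columns grow to the right and rows downward; lengths in m; the calibration is good to about 2 mm. A picture is of the moment at which its call begins.
- bot.hand_in(): hands the job in, once; it reports no verdict.
The state is a dict: "time_s": time; "joint_positions": joint angles; "qvel": joint speeds; "tau": joint torques, N m; "position": TCP position; "tcp_rot": TCP orientation; "force": force on the tool from outside, world axes, zero at the start; "moment": the same for the moment, N m; "opening": opening from 0.0 (shut) to 1.0 (fully open).
Only numpy, scipy, OpenCV 4.12 (cv2) and the standard library are available. Lean on these libraries where they do the work, as an engineer would, in place of code of your own. Each camera call takes 0.05 s, during which the arm holds its last target.

### The job

Start an inspection on the grey recorder by pressing its three keys fully down one at a time, smallest first and largest last; then tap the bolt on each of the three film cans from left to right (as the robot sees them), pushing until it stops, to find the one that is loose and sinks in. Take that can's cap by its tab, swing it open to roughly 45 degrees and finish while still holding it there for inspection; leave the other two caps shut and the other things on the desk where they are.

Things in the scene. Friction and masses are not known exactly. Their poses are not given: they have to be found in the camera images.
- key_small (a joint): travel of the small key, m: 0 up, 0.006 fully down; it springs back; about 1 N starts it, 4 N takes it fully down
- key_small_top (a point): centre of the top of the small key, a round white push key 14 mm across in a black collar on the grey recorder left of the cans. The keys stand in a row 62 mm apart, in an order that changes; tops 52 mm above the table, 10 mm above the collars; pressed straight down. The recorder's display, beyond the row, is as high as the collars
- key_medium (a joint): travel of the medium key, m: 0 up, 0.006 fully down; it springs back; about 1 N starts it, 4 N takes it fully down
- key_medium_top (a point): centre of the top of the medium key, a round white push key 26 mm across in a black collar on the grey recorder left of the cans. The keys stand in a row 62 mm apart, in an order that changes; tops 52 mm above the table, 10 mm above the collars; pressed straight down. The recorder's display, beyond the row, is as high as the collars
- key_large (a joint): travel of the large key, m: 0 up, 0.006 fully down; it springs back; about 1 N starts it, 4 N takes it fully down
- key_large_top (a point): centre of the top of the large key, a round white push key 42 mm across in a black collar on the grey recorder left of the cans. The keys stand in a row 62 mm apart, in an order that changes; tops 52 mm above the table, 10 mm above the collars; pressed straight down. The recorder's display, beyond the row, is as high as the collars
- bolt_left: steel bolt on the left (largest y) can's cap, 58 mm from its tab; origin: centre of the top of its hexagonal head (28 mm across, 10 thick), 120 mm above the table, 18 above the cap's disc; z up. Pressed straight down, a sound bolt gives at most 2 mm; the loose one sinks 8 mm under about 1 N, stops and stays down. One of the three is loose, a different one each time; they look alike
- cap_left (a joint): opening angle of the left can's round black cap (116 mm wide), rad: 0 shut, grows as its far edge rises, stop at 1.2. The cap weighs about 170 g with its bolt and falls shut whenever let go
- tab_left (a point): grip point in the left cap's upright bare-metal tab, 122 mm above the table. Tab: 14 mm thick along point y (pinch across it), 26 long along x, top 14 above this point, cap's disc 20 below. x runs from hinge to tab, z out of the cap. Hinge on the robot's side: axis along y, 100 mm back along x and 30 down along z from here; y runs along the row of cans; the far edge swings up and towards the robot
- bolt_middle: steel bolt on the middle can's cap, 58 mm from its tab; origin: centre of the top of its hexagonal head (28 mm across, 10 thick), 120 mm above the table, 18 above the cap's disc; z up. Pressed straight down, a sound bolt gives at most 2 mm; the loose one sinks 8 mm under about 1 N, stops and stays down. One of the three is loose, a different one each time; they look alike
- cap_middle (a joint): opening angle of the middle can's round black cap (116 mm wide), rad: 0 shut, grows as its far edge rises, stop at 1.2. The cap weighs about 170 g with its bolt and falls shut whenever let go
- tab_middle (a point): grip point in the middle cap's upright bare-metal tab, 122 mm above the table. Tab: 14 mm thick along point y (pinch across it), 26 long along x, top 14 above this point, cap's disc 20 below. x runs from hinge to tab, z out of the cap. Hinge on the robot's side: axis along y, 100 mm back along x and 30 down along z from here; y runs along the row of cans; the far edge swings up and towards the robot
- bolt_right: steel bolt on the right (smallest y) can's cap, 58 mm from its tab; origin: centre of the top of its hexagonal head (28 mm across, 10 thick), 120 mm above the table, 18 above the cap's disc; z up. Pressed straight down, a sound bolt gives at most 2 mm; the loose one sinks 8 mm under about 1 N, stops and stays down. One of the three is loose, a different one each time; they look alike
- cap_right (a joint): opening angle of the right can's round black cap (116 mm wide), rad: 0 shut, grows as its far edge rises, stop at 1.2. The cap weighs about 170 g with its bolt and falls shut whenever let go
- tab_right (a point): grip point in the right cap's upright bare-metal tab, 122 mm above the table. Tab: 14 mm thick along point y (pinch across it), 26 long along x, top 14 above this point, cap's disc 20 below. x runs from hinge to tab, z out of the cap. Hinge on the robot's side: axis along y, 100 mm back along x and 30 down along z from here; y runs along the row of cans; the far edge swings up and towards the robot
- loupe_mid (a point): bystander: black round magnifying loupe, 42 mm wide, 38 mm tall; point at half its height
- eraser_mid (a point): bystander: white eraser 55 x 22 x 13 mm; point at half its height
- spool_mid (a point): bystander: empty grey film spool lying flat, 68 mm wide, 22 mm tall; point at half its height
- jar_mid (a point): bystander: amber glass jar with a steel cap, 44 mm wide, 55 mm tall; point at half its height
- mug_mid (a point): bystander: white mug, 76 mm wide, 90 mm tall; point at half its height
- spare_can_mid (a point): bystander: closed black film can without bolt or tab, 114 mm wide, 102 mm tall; point at half its height
- screwdriver_grip (a point): bystander: screwdriver lying flat; point on its handle

How it is judged:
By the outcome, as a careful person would: the job done as asked, in the order asked, and still so for the second after the job is handed in, while the arm keeps its last pose, push and grip.
It also fails if it takes over 58 s, if anything falls off the work surface, if the arm or the gripper's body presses on something with over 40 N, if the wrist force passes 120 N, or if a joint passes its speed limit or range.

## Working session

There is one attempt and no reset: what is moved stays moved. The work goes in short steps, Python scripts to look and compute and a tool call to move; the robot and the scene stay as the last step left them, time stands still between calls to the robot, and variables do not carry over. Pictures are saved under pics/ and viewed, and the job is handed in when it is done.

Besides the shell and the picture viewer there is one more tool, called after "Emit:" as name(argument=value, ...) on one line, values as JSON. carry_out: Moves the arm, as the interface text tells. Its arguments: {"type":"object","properties":{"grip":{"type":"array"},"slide":{"type":"array"},"twist":{"type":"array"}},"required":["grip","slide","twist"]}

```bash
mkdir -p pics; ls; python3 - <<'E'
from rig import bot
import cv2,numpy as np
s=bot.read_state()
print({k:np.round(v,4).tolist() for k,v in s.items()})
for n in("side","top"):
    c=bot.capture(n)
    cv2.imwrite(f"pics/{n}0.png",c["color"][:,:,::-1])
    np.savez(f"{n}0.npz",**c)
    print(n,c["fx"],c["fy"],c["cx"],c["cy"],c["k1"],c["position"],np.round(c["rotation"],4).tolist(),(c["depth"]>0).mean())
E
```

```text
pics
{'time_s': 0.0, 'joint_positions': [-75.316, 30.2771, 82.1553, -0.0002, 67.6897, -10.2278], 'qvel': [-0.065, -0.009, -0.0695, -0.0279, 0.0522, 0.0681], 'tau': [-0.0004, -44.0046, -17.659, 0.0633, 0.0582, -0.0002], 'position': [0.2631, -0.566, 0.1842], 'tcp_rot': [[0.907, 0.4212, -0.0005], [0.4212, -0.907, 0.0021], [0.0004, -0.0021, -1.0]], 'force': [0.4338, -0.012, -0.2098], 'moment': [0.0402, 0.0364, 0.0184], 'opening': 0.9979}
side 454.47757259326795 454.47757259326795 323.04049481986044 196.00412168356152 -0.1211697525889629 [0.15666329 0.83671465 1.07688602] [[-0.9096, 0.2909, -0.2967], [-0.4152, -0.6635, 0.6223], [-0.0159, 0.6893, 0.7243]] 0.9959609375
top 417.981427703709 417.981427703709 318.6222974109657 205.35345819452843 -0.10962427390905664 [ 0.38563735 -0.02042939  1.32729359] [[0.0082, 0.9897, -0.1426], [-0.9996, 0.0045, -0.0263], [-0.0254, 0.1428, 0.9894]] 0.9960703125
```

View pics/side0.png

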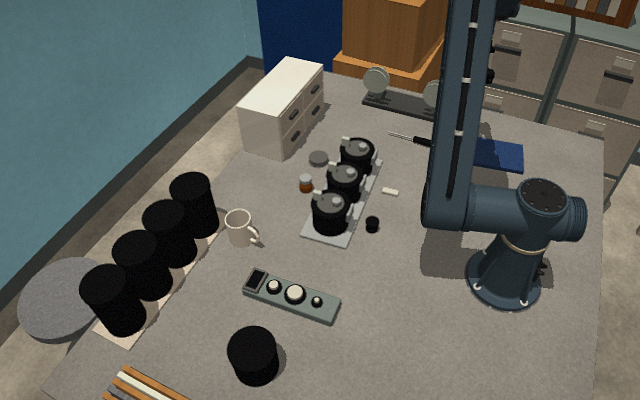

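View pics/top0.png

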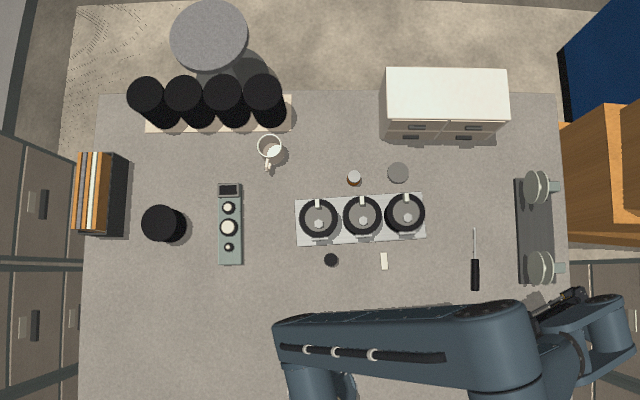

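Top view: the recorder is at about (229,225), with medium key (228,208), large (228,227) and small (228,247). The cans are near (318,217), (362,215) and (405,212), with tabs on their far side. I'll zoom in next.

```bash
cat > h.py <<'E'
import numpy as np,cv2
def P(c,uv):
    uv=np.atleast_2d(np.asarray(uv,float))
    d=(uv-[c["cx"],c["cy"]])/[c["fx"],c["fy"]]
    s=d.copy()
    for _ in range(30):
        s=d/(1+float(c["k1"])*(s**2).sum(1,keepdims=True))
    return s
def ray(c,uv):
    s=P(c,uv); v=np.c_[s[:,0],-s[:,1],-np.ones(len(s))]
    return v@np.asarray(c["rotation"]).T
def plane(c,uv,z):
    r=ray(c,uv);p=np.asarray(c["position"])
    return p+r*((z-p[2])/r[:,2])[:,None]
def dep(c,uv):
    uv=np.atleast_2d(np.asarray(uv,float))
    r=ray(c,uv);d=np.array([c["depth"][int(round(v)),int(round(u))] for u,v in uv])
    return np.asarray(c["position"])+r*d[:,None]
def tri(c1,u1,c2,u2):
    a=ray(c1,u1)[0];b=ray(c2,u2)[0];p=np.asarray(c1["position"]);q=np.asarray(c2["position"])
    t=np.linalg.lstsq(np.c_[a,-b],q-p,rcond=None)[0]
    x=p+a*t[0];y=q+b*t[1]
    return (x+y)/2,np.linalg.norm(x-y)
def load(f): return dict(np.load(f))
E
python3 - <<'E'
import cv2
t=cv2.imread("pics/top0.png");s=cv2.imread("pics/side0.png")
def crop(im,x,y,w,h,k,n): cv2.imwrite(n,cv2.resize(im[y:y+h,x:x+w],None,fx=k,fy=k,interpolation=cv2.INTER_CUBIC))
crop(t,290,185,140,90,5.7,"pics/t_cans.png")
crop(t,205,175,60,100,6,"pics/t_rec.png")
crop(s,295,125,100,120,5,"pics/s_cans.png")
crop(s,235,255,115,75,6.5,"pics/s_rec.png")
E
```

```text
(no output)
```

View pics/t_cans.png

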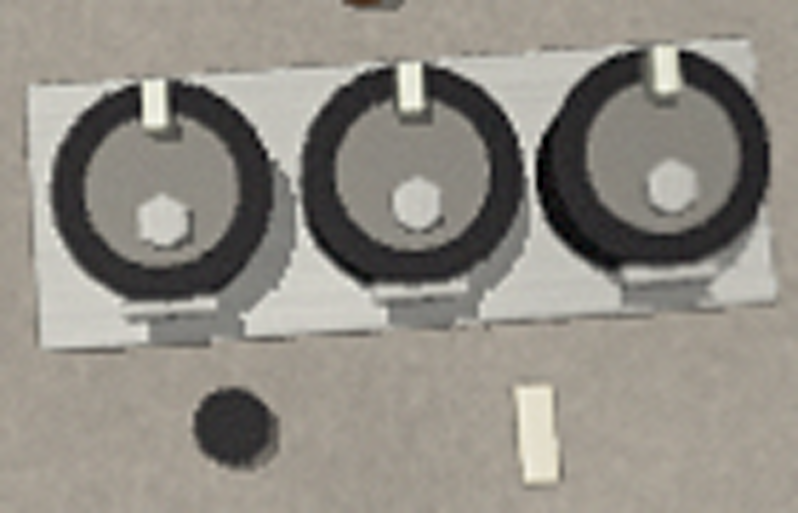

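View pics/t_rec.png

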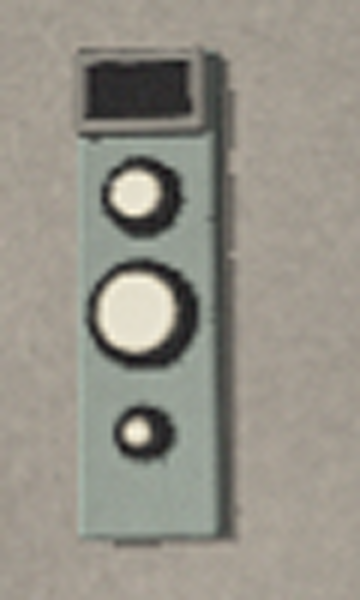

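View pics/s_cans.png

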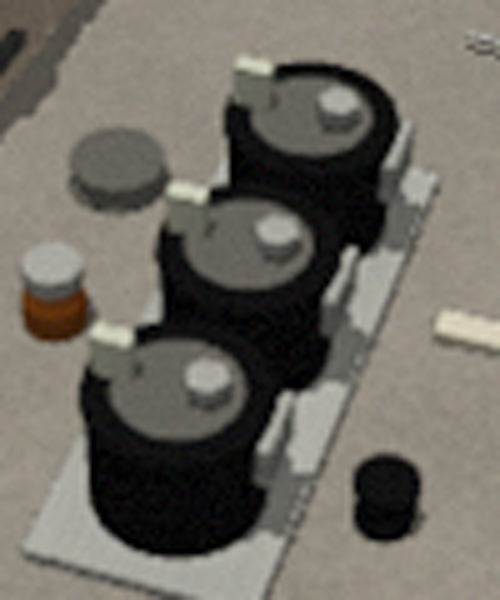

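View pics/s_rec.png

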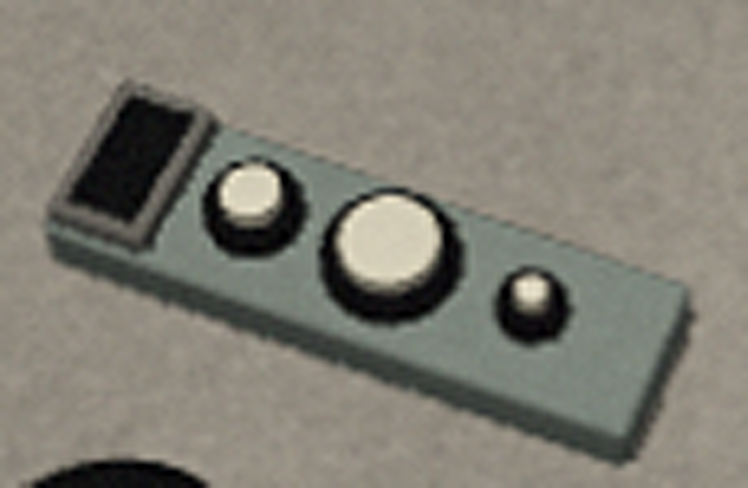

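```bash
python3 - <<'E'
from h import *
T=load("top0.npz");S=load("side0.npz")
def cc(x,y,x0,y0,k): return [x0+(x+.5)/k-.5,y0+(y+.5)/k-.5]
def comps(c,box,lo):
    x0,y0,x1,y1=box; g=c["color"][y0:y1,x0:x1].astype(int).min(2)
    m=(g>lo).astype(np.uint8); n,l,st,ce=cv2.connectedComponentsWithStats(m)
    return [(ce[i]+[x0,y0],st[i,4]) for i in range(1,n) if st[i,4]>3]
for c,b in((T,(217,198,240,258)),(S,(262,272,328,315))):
    for lo in(165,190): print([(np.round(p,2).tolist(),int(a)) for p,a in comps(c,b,lo)])
pts={"med":((134,192),(251,188)),"large":((135,313),(388,240)),"small":((137,432),(530,288))}
for k,(a,b) in pts.items():
    a=cc(*a,205,175,6);b=cc(*b,235,255,6.5)
    x,e=tri(T,a,S,b);print(k,np.round(x,4),round(e,4),"planes",plane(T,a,.052)[0].round(4),plane(S,b,.052)[0].round(4),"dep",dep(T,a)[0].round(4),dep(S,b)[0].round(4))
pts={"bL":((162,219),(208,377)),"bM":((417,202),(278,229)),"bR":((672,185),(340,102)),
"tL":((154,101),(112,334)),"tM":((410,85),(188,192)),"tR":((665,67),(252,66))}
for k,(a,b) in pts.items():
    z=.12 if k[0]=='b' else .136
    a=cc(*a,290,185,5.7);b=cc(*b,295,125,5)
    x,e=tri(T,a,S,b);print(k,np.round(a,1),np.round(x,4),round(e,4),"planes",plane(T,a,z)[0].round(4),plane(S,b,z)[0].round(4),"dep",dep(T,a)[0].round(4),dep(S,b)[0].round(4))
E
```

```text
[([227.0, 206.76], 41), ([227.31, 226.55], 121), ([227.3, 246.7], 10)]
[([226.94, 206.78], 36), ([227.05, 226.52], 109), ([227.0, 246.5], 6)]
[([273.1, 283.84], 50), ([294.31, 291.36], 146), ([316.2, 299.0], 10)]
[([288.75, 288.5], 4), ([316.0, 299.17], 6)]
med [0.5647 0.2998 0.0509] 0.0006 planes [0.5643 0.2994 0.052 ] [0.5646 0.3004 0.052 ] dep [0.5636 0.2982 0.0567] [0.5646 0.3005 0.0521]
large [0.5025 0.2975 0.0489] 0.002 planes [0.5013 0.2964 0.052 ] [0.5024 0.2994 0.052 ] dep [0.5014 0.2969 0.0502] [0.5018 0.3003 0.0538]
small [0.441  0.2942 0.0488] 0.0017 planes [0.44   0.2932 0.052 ] [0.441  0.2961 0.052 ] dep [0.4398 0.2919 0.0573] [0.4401 0.2977 0.0552]
bL [318. 223.] [0.5078 0.013  0.1191] 0.0003 planes [0.5079 0.0131 0.12  ] [0.5073 0.0138 0.12  ] dep [0.5075 0.013  0.1232] [0.5081 0.012  0.1179]
bM [362.7 220. ] [ 0.5171 -0.1166  0.121 ] 0.0001 planes [ 0.5172 -0.1167  0.12  ] [ 0.5174 -0.1176  0.12  ] dep [ 0.5178 -0.1171  0.1149] [ 0.517  -0.1167  0.121 ]
bR [407.5 217. ] [ 0.5265 -0.2472  0.1186] 0.0002 planes [ 0.5265 -0.2469  0.12  ] [ 0.5259 -0.2457  0.12  ] dep [ 0.5262 -0.2464  0.1227] [ 0.5254 -0.2442  0.1213]
tL [316.6 202.3] [0.5664 0.0172 0.1343] 0.0 planes [0.5662 0.0172 0.136 ] [0.5657 0.0186 0.136 ] dep [0.5657 0.017  0.1396] [0.5662 0.0176 0.1348]
tM [361.5 199.5] [ 0.5753 -0.1124  0.1339] 0.0001 planes [ 0.5749 -0.1123  0.136 ] [ 0.5745 -0.1103  0.136 ] dep [ 0.575  -0.1123  0.1356] [ 0.5743 -0.1098  0.1364]
tR [406.3 196.3] [ 0.5859 -0.242   0.1331] 0.0014 planes [ 0.5848 -0.2417  0.136 ] [ 0.5853 -0.2386  0.136 ] dep [ 0.5844 -0.2412  0.1384] [ 0.5861 -0.2407  0.1342]
```

Emit:
carry_out(grip=[-1, -1, -1, -1, -1], slide=[[0, 0, -30], [0, 0, -30], [0, 0, -10], [0, 0, 0], [0, 0, 0]], twist=[[0, 0, 0.12], [0, 0, 0.12], [0, 0, 0.12], [0, 0, 0], [0, 0, 0]])

```text
time_s: 0.6
position: [0.2624, -0.5635, 0.2523]
tcp_rot: [[0.998, 0.064, -0.003], [0.064, -0.998, 0.011], [-0.002, -0.011, -1.0]]
force: [-0.5, 0.1, -0.4]
opening: 0.633
```

```bash
cat >> h.py <<'E'
YAW=np.arctan2(0.0187,0.26)
def rep(target=None):
    from rig import bot
    s=bot.read_state();p=np.array(s["position"]);R=np.array(s["tcp_rot"])
    print("t",s["time_s"],"pos",p.round(4),"F",np.round(s["force"],2),"open",round(s["opening"],3),"j",np.round(s["joint_positions"],1))
    print("yaw",np.degrees(np.arctan2(R[1,0],R[0,0])).round(2),"z",R[:,2].round(4))
    c,sn=np.cos(YAW),np.sin(YAW);Rd=np.array([[c,sn,0],[sn,-c,0],[0,0,-1.]])
    print("twist to std",cv2.Rodrigues(R.T@Rd)[0].ravel().round(4))
    if target is not None:
        for t in np.atleast_2d(target):
            print("to",t,"tool mm",(R.T@(t-p)*1000).round(1)); p=t
E
python3 -c "
from h import *;rep([[.5,-.3,.25],[.45,.2,.25],[.4405,.2947,.08]])"
```

```text
t 0.6 pos [ 0.2624 -0.5635  0.2523] F [-0.47  0.08 -0.38] open 0.633 j [-75.3  26.6  77.4  -0.   76.7  11. ]
yaw 3.68 z [-0.003   0.0111 -0.9999]
twist to std [-0.0113  0.0022 -0.0077]
to [ 0.5  -0.3   0.25] tool mm [ 254.  -247.7    4.5]
to [0.45 0.2  0.25] tool mm [ -17.8 -502.1    5.7]
to [0.4405 0.2947 0.08  ] tool mm [ -3.  -93.2 171.1]
```

Emit:
carry_out(grip=[-1, -1, -1, -1, -1, -1, -1, -1, -1, -1, -1, -1], slide=[[35, -35, 0], [35, -35, 0], [35, -35, 0], [35, -35, 0], [35, -35, 0], [35, -35, 0], [35, -35, 0], [0, -45, 0], [0, -45, 0], [0, -45, 0], [0, -45, 0], [0, -45, 0]], twist=[[-0.01, 0, 0], [0, 0, 0], [0, 0, 0], [0, 0, 0], [0, 0, 0], [0, 0, 0], [0, 0, 0], [0, 0, 0], [0, 0, 0], [0, 0, 0], [0, 0, 0], [0, 0, 0]])

```text
time_s: 1.8
position: [0.4709, -0.0662, 0.2382]
tcp_rot: [[0.997, 0.08, -0.019], [0.08, -0.997, 0.016], [-0.017, -0.018, -1.0]]
force: [0.6, -0.3, -0.1]
opening: 0.003
```

```bash
python3 -c "
from h import *;rep([[.45,.2,.25],[.4405,.2947,.08]])"
```

```text
t 1.8 pos [ 0.4709 -0.0662  0.2382] F [ 0.6  -0.26 -0.1 ] open 0.003 j [-21.8  15.3  98.1   0.5  67.9  63.4]
yaw 4.59 z [-0.0187  0.0162 -0.9997]
twist to std [-0.0176  0.0175  0.0081]
to [0.45 0.2  0.25] tool mm [   0.3 -267.2   -7.1]
to [0.4405 0.2947 0.08  ] tool mm [  1.1 -92.1 171.7]
```

Emit:
carry_out(grip=[-1, -1, -1, -1, -1, -1, -1, -1, -1, -1, -1, -1], slide=[[0, -45, -5], [0, -45, -5], [0, -45, -3], [0, -45, -3], [0, -45, 0], [0, -45, 0], [0, -45, 0], [0, -35, 20], [0, 0, 30], [0, 0, 30], [0, 0, 20], [0, 0, 0]], twist=[[-0.018, 0.018, 0.008], [0, 0, 0], [0, 0, 0], [0, 0, 0], [0, 0, 0], [0, 0, 0], [0, 0, 0], [0, 0, 0], [0, 0, 0], [0, 0, 0], [0, 0, 0], [0, 0, 0]])

```text
time_s: 3.0
position: [0.4274, 0.3035, 0.1409]
tcp_rot: [[0.994, 0.109, -0.019], [0.109, -0.994, -0.001], [-0.019, -0.001, -1.0]]
force: [-0.7, 0.1, -0.1]
opening: 0.005
```

```bash
python3 -c "
from h import *;rep([[.4405,.2947,.08]])"
```

```text
t 3.0 pos [0.4274 0.3035 0.1409] F [-0.75  0.1  -0.12] open 0.005 j [ 22.9  26.4  98.4   0.4  56.2 106.4]
yaw 6.28 z [-0.0186 -0.001  -0.9998]
twist to std [-0.0007  0.0186  0.0379]
to [0.4405 0.2947 0.08  ] tool mm [13.2 10.2 60.6]
```

Emit:
carry_out(grip=[-1, -1, -1, -1, -1, -1], slide=[[13, 10, 0], [0, 0, 25], [0, 0, 20], [0, 0, 15], [0, 0, 0], [0, 0, 0]], twist=[[0, 0.018, 0.038], [0, 0, 0], [0, 0, 0], [0, 0, 0], [0, 0, 0], [0, 0, 0]])

```text
time_s: 3.6
position: [0.4513, 0.2927, 0.0835]
tcp_rot: [[0.998, 0.065, 0.015], [0.065, -0.998, 0.003], [0.015, -0.002, -1.0]]
force: [-0.5, 0.5, -0.3]
opening: 0.008
```

```bash
python3 -c "
from h import *;rep([[.4405,.2947,.06]])
from rig import bot
for n in('top','side'):
  c=bot.capture(n);np.savez(n+'1.npz',**c);cv2.imwrite('pics/%s1.png'%n,cv2.resize(c['color'][:,:,::-1],(800,500)))"
```

```text
t 3.6 pos [0.4513 0.2927 0.0835] F [-0.51  0.55 -0.26] open 0.008 j [ 21.1  31.7 100.7  -0.2  46.8 107.5]
yaw 3.75 z [ 0.0146  0.0034 -0.9999]
twist to std [-0.0024 -0.0148 -0.0064]
to [0.4405 0.2947 0.06  ] tool mm [-11.   -2.6  23.3]
```

View pics/side1.png

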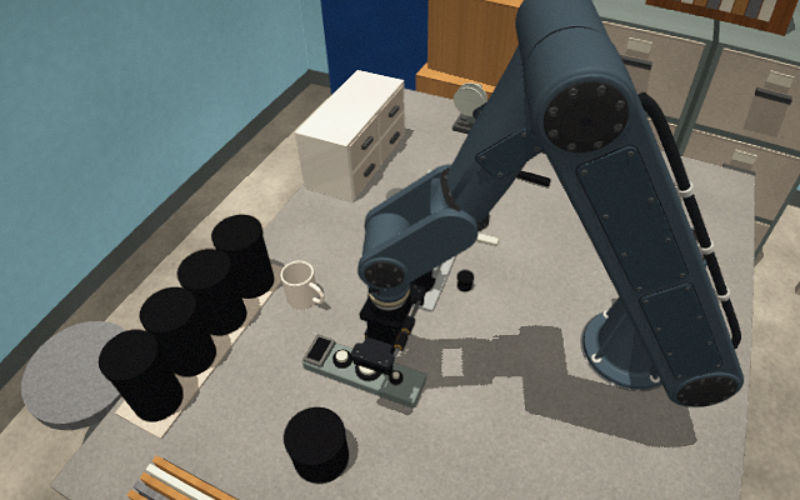

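The side view shows the shut fingers over the recorder, between the large and small keys at about (385,365). I'll correct the position before pressing.

Emit:
carry_out(grip=[-1, -1, -1, -1, -1], slide=[[-10, -2, 8], [-1, 0, 8], [0, 0, 4], [0, 0, 0], [0, 0, 0]], twist=[[0, -0.01, 0], [0, 0, 0], [0, 0, 0], [0, 0, 0], [0, 0, 0]])

```text
time_s: 4.2
position: [0.4404, 0.295, 0.0641]
tcp_rot: [[0.998, 0.066, 0.008], [0.066, -0.998, 0.004], [0.008, -0.004, -1.0]]
force: [-0.8, 0.6, 0.3]
opening: 0.002
```

```bash
python3 -c "
from h import *;rep([[.4405,.2947,.052]])
from rig import bot
for n in('side',):
  c=bot.capture(n);cv2.imwrite('pics/%s2.png'%n,cv2.resize(c['color'][230:340,220:380,::-1],None,fx=5,fy=5))"
```

```text
t 4.2 pos [0.4404 0.295  0.0641] F [-0.76  0.59  0.3 ] open 0.002 j [2.170e+01 3.320e+01 1.023e+02 1.000e-01 4.400e+01 1.078e+02]
yaw 3.79 z [ 0.008   0.0044 -1.    ]
twist to std [-0.0039 -0.0083 -0.0056]
to [0.4405 0.2947 0.052 ] tool mm [-0.   0.4 12.1]
```

View pics/side2.png

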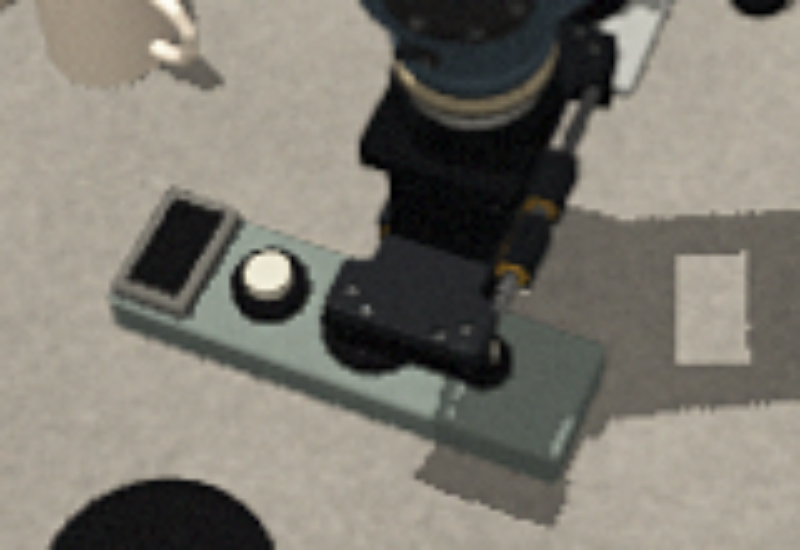

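Emit:
carry_out(grip=[-1, -1, -1, -1], slide=[[0, 0, 4], [0, 0, 4], [0, 0, 3], [0, 0, 3]], twist=[[0, 0, 0], [0, 0, 0], [0, 0, 0], [0, 0, 0]])

```text
time_s: 4.65
position: [0.4414, 0.2954, 0.0496]
tcp_rot: [[0.998, 0.066, 0.01], [0.066, -0.998, 0.005], [0.01, -0.004, -1.0]]
force: [-0.2, 0.2, 0.1]
opening: 0.001
```

```bash
python3 -c "
from h import *;rep([[.4405,.2947,.046]])"
```

```text
t 4.65 pos [0.4414 0.2954 0.0496] F [-0.22  0.22  0.09] open 0.001 j [2.170e+01 3.460e+01 1.027e+02 1.000e-01 4.200e+01 1.078e+02]
yaw 3.79 z [ 0.0096  0.0051 -0.9999]
twist to std [-0.0044 -0.01   -0.0056]
to [0.4405 0.2947 0.046 ] tool mm [-1.   0.6  3.6]
```

Emit:
carry_out(grip=[-1, -1], slide=[[-1, 0, 2], [0, 0, 2]], twist=[[0, 0, 0], [0, 0, 0]])

```text
time_s: 4.85
position: [0.4402, 0.2952, 0.0449]
tcp_rot: [[0.998, 0.066, 0.009], [0.066, -0.998, 0.005], [0.009, -0.004, -1.0]]
force: [-0.4, 1.0, 0.5]
opening: 0.006
```

Emit:
carry_out(grip=[-1, -1], slide=[[0, 0, 2], [0, 0, 2]], twist=[[0, 0, 0], [0, 0, 0]])

```text
time_s: 5.05
position: [0.4402, 0.2952, 0.0405]
tcp_rot: [[0.998, 0.066, 0.009], [0.066, -0.998, 0.005], [0.009, -0.004, -1.0]]
force: [-0.2, 0.3, 0.9]
opening: 0.009
```

```bash
python3 -c "
from h import *;rep()
from rig import bot
for n in('side','top'):
  c=bot.capture(n);np.savez(n+'3.npz',**c);b=(230,340,220,380) if n=='side' else (170,280,180,280);cv2.imwrite('pics/%s3.png'%n,cv2.resize(c['color'][b[0]:b[1],b[2]:b[3],::-1],None,fx=5,fy=5))"
```

```text
t 5.05 pos [0.4402 0.2952 0.0405] F [-0.16  0.29  0.85] open 0.009 j [2.170e+01 3.550e+01 1.031e+02 1.000e-01 4.080e+01 1.079e+02]
yaw 3.78 z [ 0.009   0.0048 -0.9999]
twist to std [-0.0042 -0.0093 -0.0058]
```

View pics/side3.png

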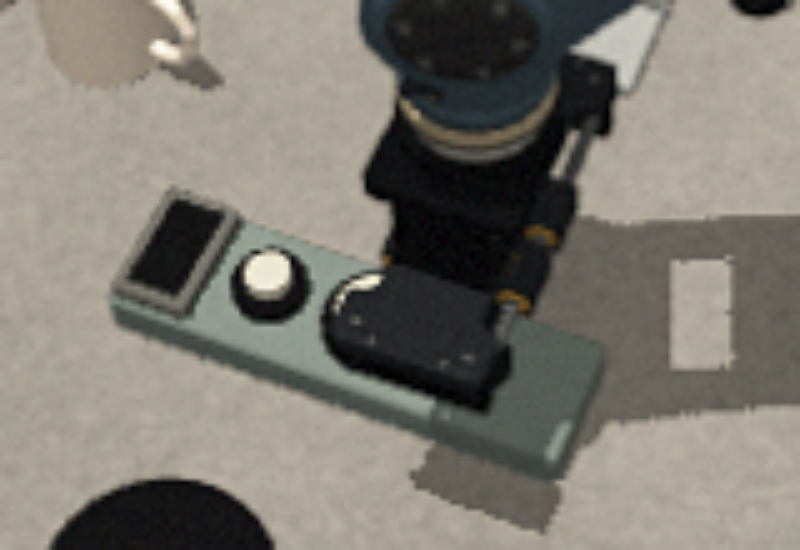

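View pics/top3.png

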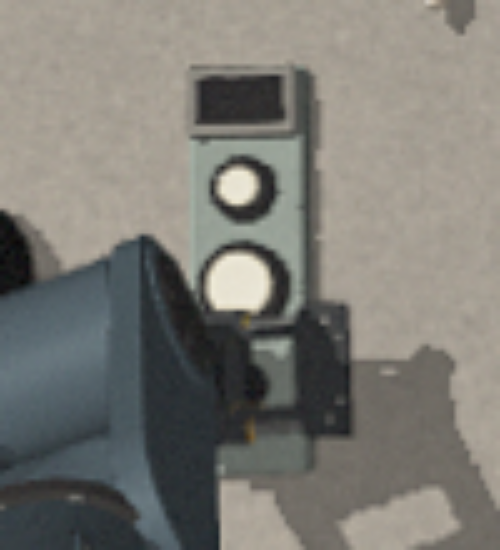

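```bash
python3 - <<'E'
from h import *
S=load("side3.npz");T=load("top3.npz")
print("side plate")
for x,y in [(350,300),(420,310),(420,350),(420,375),(480,360),(480,395),(500,330),(520,270),(450,210),(400,170)]:
    print((x,y),dep(S,[220+x/5,230+y/5])[0].round(3))
print("top")
for x,y in [(235,330),(235,400),(325,320),(325,370),(325,420),(340,360),(257,385),(280,360),(280,325),(280,418),(180,400)]:
    print((x,y),dep(T,[180+x/5,170+y/5])[0].round(3))
E
```

```text
side plate
(350, 300) [0.465 0.374 0.193]
(420, 310) [0.433 0.367 0.196]
(420, 350) [0.425 0.385 0.194]
(420, 375) [0.423 0.39  0.183]
(480, 360) [0.399 0.376 0.19 ]
(480, 395) [0.395 0.386 0.177]
(500, 330) [0.405 0.345 0.164]
(520, 270) [0.408 0.316 0.173]
(450, 210) [0.427 0.344 0.249]
(400, 170) [0.456 0.336 0.251]
top
(235, 330) [0.463 0.261 0.19 ]
(235, 400) [0.425 0.264 0.172]
(325, 320) [0.469 0.211 0.191]
(325, 370) [0.442 0.211 0.19 ]
(325, 420) [0.415 0.21  0.188]
(340, 360) [0.448 0.203 0.185]
(257, 385) [0.44  0.285 0.036]
(280, 360) [0.456 0.272 0.03 ]
(280, 325) [0.466 0.236 0.19 ]
(280, 418) [0.416 0.241 0.164]
(180, 400) [0.416 0.224 0.434]
```

Emit:
carry_out(grip=[-1, -1], slide=[[0, 0, 0], [0, 0, 0]], twist=[[0, 0, 0], [0, 0, 0]])

```text
time_s: 5.35
position: [0.4401, 0.2952, 0.0405]
tcp_rot: [[0.998, 0.066, 0.009], [0.066, -0.998, 0.005], [0.009, -0.004, -1.0]]
force: [0.1, 0.3, 0.0]
opening: 0.009
```

```bash
python3 - <<'E'
from h import *;rep()
S=load("side3.npz");T=load("top3.npz")
# dark/other pixels near the key in the top view: list of depth heights
for v in range(240,256):
    print(v,[int(1000*dep(T,[u,v])[0][2]) for u in range(222,242)],[int(x) for x in T["color"][v,222:242].mean(1)])
E
```

```text
t 5.35 pos [0.4401 0.2952 0.0405] F [0.07 0.3  0.03] open 0.009 j [2.170e+01 3.550e+01 1.031e+02 1.000e-01 4.080e+01 1.079e+02]
yaw 3.78 z [ 0.0087  0.0047 -1.    ]
twist to std [-0.0041 -0.009  -0.0058]
240 [363, 188, 179, 169, 172, 171, 171, 165, 158, 31, 29, 28, 28, 29, 27, 1327, 30, 189, 188, 191] [33, 32, 34, 42, 43, 44, 35, 39, 72, 101, 98, 98, 121, 153, 155, 127, 85, 50, 44, 40]
241 [364, 247, 181, 174, 169, 171, 171, 164, 158, 29, 31, 34, 31, 31, 30, 31, 30, 190, 190, 191] [35, 34, 35, 45, 45, 47, 35, 38, 73, 105, 101, 101, 97, 123, 129, 101, 85, 49, 46, 42]
242 [367, 253, 186, 178, 174, 168, 169, 165, 155, 33, 35, 31, 31, 28, 30, 26, 30, 190, 188, 187] [32, 32, 36, 45, 46, 42, 38, 37, 61, 93, 103, 101, 103, 101, 98, 102, 88, 50, 44, 38]
243 [371, 255, 182, 169, 170, 174, 169, 168, 154, 40, 33, 26, 22, 28, 34, 37, 29, 189, 191, 192] [36, 23, 30, 45, 41, 44, 42, 29, 27, 49, 83, 100, 102, 103, 103, 105, 89, 48, 39, 43]
244 [375, 254, 183, 171, 172, 175, 171, 166, 155, 39, 41, 27, 29, 28, 29, 30, 27, 190, 187, 185] [37, 31, 27, 44, 46, 41, 39, 30, 29, 26, 50, 91, 102, 101, 100, 
[... 1328 characters left out ...]
, 189, 190, 186, 193, 188, 190, 189, 190, 191, 187, 192, 191] [45, 46, 44, 44, 53, 43, 42, 42, 43, 43, 46, 41, 42, 44, 42, 41, 43, 45, 43, 41]
253 [392, 193, 187, 188, 192, 191, 190, 192, 191, 190, 187, 190, 191, 192, 191, 189, 187, 192, 184, 187] [47, 44, 49, 41, 47, 44, 43, 44, 52, 44, 43, 43, 50, 51, 48, 49, 48, 47, 45, 44]
254 [394, 169, 188, 191, 188, 191, 191, 189, 189, 183, 181, 161, 160, 162, 163, 166, 163, 161, 191, 192] [49, 47, 44, 39, 40, 42, 41, 55, 65, 54, 54, 58, 60, 68, 63, 66, 72, 70, 52, 42]
255 [395, 169, 169, 170, 166, 168, 171, 171, 167, 167, 165, 163, 165, 168, 165, 171, 168, 164, 189, 188] [48, 43, 48, 41, 45, 44, 52, 66, 83, 73, 72, 72, 67, 70, 71, 72, 81, 76, 63, 41]
```

Emit:
carry_out(grip=[-1, -1], slide=[[0, 0, 1], [0, 0, 0]], twist=[[0, 0, 0], [0, 0, 0]])

```text
time_s: 5.55
position: [0.4403, 0.2953, 0.0396]
tcp_rot: [[0.998, 0.066, 0.009], [0.066, -0.998, 0.005], [0.01, -0.004, -1.0]]
force: [0.0, -0.7, 1.7]
opening: 0.005
```

Emit:
carry_out(grip=[-1, -1], slide=[[0, 0, 1], [0, 0, 0]], twist=[[0, 0, 0], [0, 0, 0]])

```text
time_s: 5.75
position: [0.4404, 0.2953, 0.0386]
tcp_rot: [[0.998, 0.066, 0.009], [0.066, -0.998, 0.005], [0.01, -0.004, -1.0]]
force: [0.2, 0.3, -0.0]
opening: 0.002
```

Emit:
carry_out(grip=[-1, -1, -1, -1, -1, -1, -1, -1, -1, -1, -1, -1], slide=[[0, 0, -20], [0, 0, -15], [0, 0, 0], [0, 0, 0], [0, 0, 0], [0, 0, 0], [0, 0, 0], [0, 0, 0], [0, 0, 0], [0, 0, 0], [0, 0, 0], [0, 0, 0]], twist=[[0, 0, 0], [0, 0, -0.14], [0, 0, -0.14], [0, 0, -0.14], [0, 0, -0.14], [0, 0, -0.14], [0, 0, -0.14], [0, 0, -0.14], [0, 0, -0.14], [0, 0, -0.14], [0, 0, -0.14], [0, 0, -0.14]])

```text
time_s: 6.95
position: [0.4397, 0.295, 0.0751]
tcp_rot: [[-0.098, 0.995, 0.009], [0.995, 0.098, 0.005], [0.004, 0.01, -1.0]]
force: [-0.7, -0.5, 0.0]
opening: 0.005
```

```bash
python3 -c "
from h import *;rep([[.4405,.2947,.07]])
from rig import bot
for n in('side','top'):
  c=bot.capture(n);np.savez(n+'4.npz',**c);b=(230,340,220,380) if n=='side' else (170,280,180,280);cv2.imwrite('pics/%s4.png'%n,cv2.resize(c['color'][b[0]:b[1],b[2]:b[3],::-1],None,fx=5,fy=5))"
```

```text
t 6.95 pos [0.4397 0.295  0.0751] F [-0.67 -0.54  0.02] open 0.005 j [2.17e+01 3.21e+01 1.02e+02 1.00e-01 4.53e+01 1.60e+01]
yaw 95.65 z [ 0.0093  0.0049 -0.9999]
twist to std [ 0.0044 -0.0109  1.5976]
to [0.4405 0.2947 0.07  ] tool mm [-0.4  0.7  5.1]
```

View pics/side4.png

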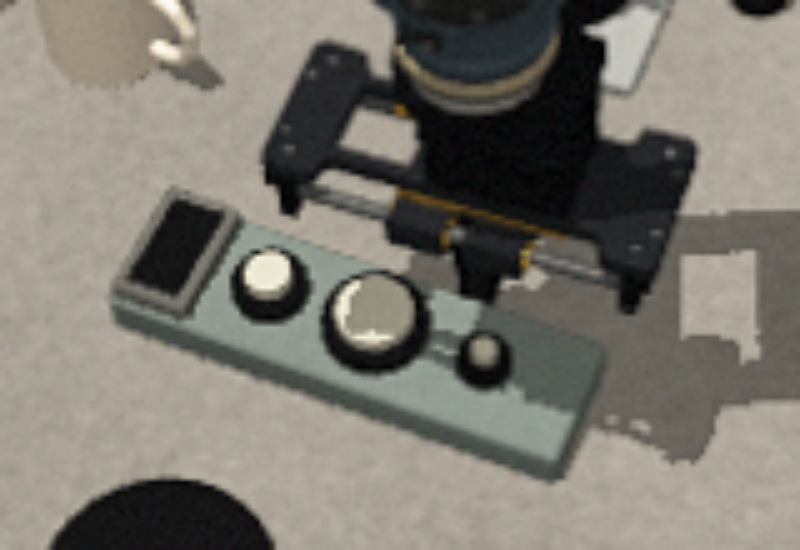

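View pics/top4.png

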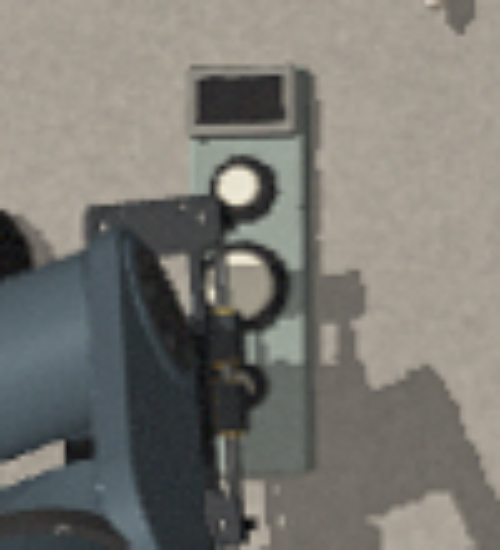

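```bash
cat >> h.py <<'E'
def proj(c,X):
    X=np.atleast_2d(X);q=(X-np.asarray(c["position"]))@np.asarray(c["rotation"])
    s=np.c_[q[:,0]/-q[:,2],-q[:,1]/-q[:,2]]; r2=(s**2).sum(1,keepdims=True)
    return s*(1+float(c["k1"])*r2)*[c["fx"],c["fy"]]+[c["cx"],c["cy"]]
E
python3 - <<'E'
from h import *
S=load("side4.npz");T=load("top4.npz")
X=[[.4397,.295,.0751],[.4397,.295,.0951],[.4397,.295,.125],[.441,.295,.052]]
print((proj(S,X)-[220,230])*5); print((proj(T,X)-[180,170])*5)
for x,y in [(465,250),(475,270),(478,290),(480,297),(420,220),(500,245),(290,200)]:
    print((x,y),dep(S,[220+x/5,230+y/5])[0].round(3))
cv2.imwrite('pics/s4z.png',cv2.resize(S['color'][265:310,290:330,::-1],None,fx=14,fy=13,interpolation=cv2.INTER_NEAREST))
E
```

```text
[[482.47487258 320.05793998]
 [481.40696797 299.04644287]
 [479.75799224 266.55306258]
 [481.39047399 342.74279371]]
[[224.88487147 381.66451352]
 [216.61787715 380.10993455]
 [203.76236846 377.69030821]
 [234.19299575 381.28437732]]
(465, 250) [0.428 0.33  0.197]
(475, 270) [0.437 0.305 0.138]
(478, 290) [0.436 0.306 0.122]
(480, 297) [0.434 0.307 0.119]
(420, 220) [0.45  0.332 0.21 ]
(500, 245) [0.411 0.329 0.21 ]
(290, 200) [0.513 0.341 0.201]
```

View pics/s4z.png

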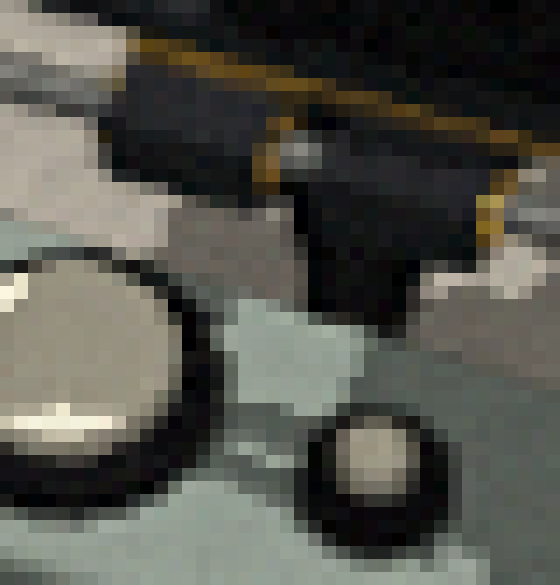

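```bash
python3 - <<'E'
from h import *
S=load("side4.npz")
p=S["position"]
for uv in [(312.1,289),(315.5,290),(318.9,290.8)]:
    r=ray(S,uv)[0]
    for y in(.295,.3045,.31): print(uv,y,(p+r*((y-p[1])/r[1])).round(4))
for v in range(283,296):
    print(v,[dep(S,[u,v])[0].round(3).tolist() for u in (313,315,317)])
E
```

```text
(312.1, 289) 0.295 [0.4514 0.295  0.0912]
(312.1, 289) 0.3045 [0.4463 0.3045 0.1085]
(312.1, 289) 0.31 [0.4433 0.31   0.1185]
(315.5, 290) 0.295 [0.4419 0.295  0.0927]
(315.5, 290) 0.3045 [0.4369 0.3045 0.11  ]
(315.5, 290) 0.31 [0.434 0.31  0.12 ]
(318.9, 290.8) 0.295 [0.4325 0.295  0.0952]
(318.9, 290.8) 0.3045 [0.4276 0.3045 0.1124]
(318.9, 290.8) 0.31 [0.4248 0.31   0.1224]
283 [[0.442, 0.306, 0.14], [0.438, 0.303, 0.138], [0.418, 0.332, 0.192]]
284 [[0.441, 0.308, 0.14], [0.437, 0.305, 0.138], [0.432, 0.304, 0.139]]
285 [[0.442, 0.307, 0.133], [0.438, 0.304, 0.132], [0.432, 0.304, 0.135]]
286 [[0.442, 0.306, 0.127], [0.438, 0.305, 0.128], [0.431, 0.307, 0.135]]
287 [[0.443, 0.305, 0.121], [0.438, 0.304, 0.123], [0.432, 0.305, 0.128]]
288 [[0.442, 0.307, 0.12], [0.437, 0.306, 0.121], [0.431, 0.306, 0.126]]
289 [[0.441, 0.309, 0.118], [0.438, 0.306, 0.116], [0.431, 0.307, 0.122]]
290 [[0.465, 0.265, 0.033], [0.461, 0.263, 0.033], [0.431, 0.307, 0.118]]
291 [[0.465, 0.265, 0.029], [0.46, 0.264, 0.029], [0.455, 0.263, 0.032]]
292 [[0.463, 0.27, 0.033], [0.458, 0.268, 0.032], [0.454, 0.264, 0.03]]
293 [[0.462, 0.273, 0.032], [0.458, 0.267, 0.026], [0.451, 0.269, 0.034]]
294 [[0.461, 0.274, 0.029], [0.457, 0.271, 0.028], [0.451, 0.271, 0.031]]
295 [[0.46, 0.277, 0.03], [0.455, 0.275, 0.03], [0.449, 0.274, 0.032]]
```

```bash
python3 - <<'E'
from h import *
S=load("side4.npz");T=load("top4.npz");S3=load("side3.npz")
for x,y in [(330,70),(300,130),(290,165),(670,160),(640,200),(620,240),(350,160),(400,210),(500,245),(440,235)]:
    print((x,y),dep(S,[220+x/5,230+y/5])[0].round(3))
print('s3')
for x,y in [(350,290),(380,290),(450,320),(400,340),(480,350)]:
    print((x,y),dep(S3,[220+x/5,230+y/5])[0].round(3))
print('top')
for x,y in [(110,220),(150,225),(190,215)]: print((x,y),dep(T,[180+x/5,170+y/5])[0].round(3))
E
```

```text
(330, 70) [0.518 0.286 0.231]
(300, 130) [0.516 0.321 0.228]
(290, 165) [0.51  0.341 0.23 ]
(670, 160) [0.355 0.265 0.224]
(640, 200) [0.359 0.29  0.224]
(620, 240) [0.358 0.316 0.228]
(350, 160) [0.487 0.327 0.229]
(400, 210) [0.461 0.329 0.207]
(500, 245) [0.411 0.329 0.21 ]
(440, 235) [0.44  0.332 0.204]
s3
(350, 290) [0.468 0.37  0.194]
(380, 290) [0.454 0.365 0.196]
(450, 320) [0.421 0.363 0.19 ]
(400, 340) [0.436 0.383 0.193]
(480, 350) [0.401 0.372 0.192]
top
(110, 220) [0.519 0.324 0.225]
(150, 225) [0.517 0.302 0.224]
(190, 215) [0.523 0.281 0.221]
```

The fingertips are actually about 37 mm above the reported TCP. The side depth puts the finger's lower edge at z≈0.112 while the reading says 0.075. That explains why there was no contact force. I'll go on down gently and use touch to calibrate the offset.

Emit:
carry_out(grip=[-1, -1, -1, -1, -1, -1, -1], slide=[[0, 2, 15], [0, 0, 15], [0, 0, 10], [0, 0, 7], [0, 0, 3], [0, 0, 0], [0, 0, 0]], twist=[[0.004, -0.01, 0], [0, 0, 0], [0, 0, 0], [0, 0, 0], [0, 0, 0], [0, 0, 0], [0, 0, 0]])

```text
time_s: 7.75
position: [0.4426, 0.2952, 0.0202]
tcp_rot: [[-0.081, 0.997, 0.005], [0.997, 0.081, -0.007], [-0.008, 0.005, -1.0]]
force: [-0.5, 0.1, 0.5]
opening: 0.002
```

```bash
python3 -c "
from h import *;rep([[.4415,.2947,.02]])
from rig import bot
for n in('side',):
  c=bot.capture(n);np.savez(n+'5.npz',**c);cv2.imwrite('pics/%s5.png'%n,cv2.resize(c['color'][260:315,270:340,::-1],None,fx=10,fy=10,interpolation=cv2.INTER_NEAREST))"
```

```text
t 7.75 pos [0.4426 0.2952 0.0202] F [-0.51  0.05  0.49] open 0.002 j [ 22.   37.8 102.9  -0.8  39.1  18. ]
yaw 94.63 z [ 0.0054 -0.0071 -1.    ]
twist to std [0.0098 0.0021 1.5799]
to [0.4415 0.2947 0.02  ] tool mm [-0.4 -1.2  0.2]
```

View pics/side5.png

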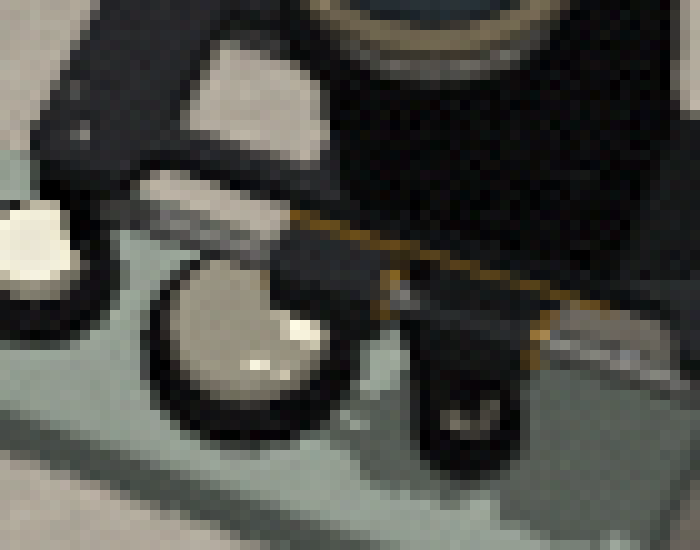

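The finger now stands just above the small key, with the white key still showing at (470,420). I'll press it in small steps.

Emit:
carry_out(grip=[-1, -1, -1], slide=[[0, -1, 2], [0, 0, 2], [0, 0, 0]], twist=[[0.01, 0, 0], [0, 0, 0], [0, 0, 0]])

```text
time_s: 8.1
position: [0.4425, 0.2955, 0.0172]
tcp_rot: [[-0.081, 0.997, -0.003], [0.997, 0.081, -0.007], [-0.007, -0.003, -1.0]]
force: [1.0, -0.3, -0.7]
opening: -0.0
```

Emit:
carry_out(grip=[-1, -1], slide=[[0, 0, 2], [0, 0, 0]], twist=[[0, 0, 0], [0, 0, 0]])

```text
time_s: 8.3
position: [0.4428, 0.2955, 0.0153]
tcp_rot: [[-0.08, 0.997, -0.002], [0.997, 0.08, -0.007], [-0.006, -0.003, -1.0]]
force: [0.4, -0.2, -0.2]
opening: 0.008
```

Emit:
carry_out(grip=[-1, -1], slide=[[0, 0, 2], [0, 0, 0]], twist=[[0, 0, 0], [0, 0, 0]])

```text
time_s: 8.5
position: [0.443, 0.2956, 0.0135]
tcp_rot: [[-0.08, 0.997, -0.002], [0.997, 0.08, -0.006], [-0.006, -0.002, -1.0]]
force: [-0.2, -1.9, 1.4]
opening: 0.007
```

Emit:
carry_out(grip=[-1, -1], slide=[[0, 0, 1], [0, 0, 0]], twist=[[0, 0, 0], [0, 0, 0]])

```text
time_s: 8.7
position: [0.443, 0.2956, 0.0127]
tcp_rot: [[-0.08, 0.997, -0.001], [0.997, 0.08, -0.006], [-0.006, -0.002, -1.0]]
force: [0.6, 0.0, 1.6]
opening: -0.001
```

Emit:
carry_out(grip=[-1, -1], slide=[[0, 0, 2], [0, 0, 0]], twist=[[0, 0, 0], [0, 0, 0]])

```text
time_s: 8.9
position: [0.443, 0.2956, 0.0108]
tcp_rot: [[-0.08, 0.997, -0.001], [0.997, 0.08, -0.006], [-0.006, -0.002, -1.0]]
force: [-0.7, 0.1, 2.9]
opening: 0.006
```

Emit:
carry_out(grip=[-1, -1], slide=[[0, 0, 2], [0, 0, 0]], twist=[[0, 0, 0], [0, 0, 0]])

```text
time_s: 9.1
position: [0.443, 0.2956, 0.0091]
tcp_rot: [[-0.081, 0.997, -0.001], [0.997, 0.081, -0.006], [-0.006, -0.002, -1.0]]
force: [-1.1, 0.1, 4.0]
opening: 0.007
```

Emit:
carry_out(grip=[-1, -1], slide=[[0, 0, 2], [0, 0, 0]], twist=[[0, 0, 0], [0, 0, 0]])

```text
time_s: 9.3
position: [0.443, 0.2956, 0.0092]
tcp_rot: [[-0.081, 0.997, -0.001], [0.997, 0.081, -0.006], [-0.006, -0.001, -1.0]]
force: [-1.4, -0.4, 4.0]
opening: 0.007
```

Emit:
carry_out(grip=[-1, -1], slide=[[0, 0, 3], [0, 0, 3]], twist=[[0, 0, 0], [0, 0, 0]])

```text
time_s: 9.5
position: [0.4432, 0.2957, 0.0082]
tcp_rot: [[-0.081, 0.997, 0.001], [0.997, 0.081, -0.006], [-0.006, 0.0, -1.0]]
force: [-6.6, -2.7, 34.8]
opening: 0.005
```

The key is fully down at reading 0.009, which confirms the 37 mm offset. Next is the medium key, the far one.

Emit:
carry_out(grip=[-1, -1, -1, -1, -1, -1, -1, -1], slide=[[0, 0, -15], [0, 0, -15], [0, 30, 0], [-2, 40, 0], [-2, 30, 0], [0, 20, 0], [0, 0, 0], [0, 0, 0]], twist=[[0, 0, 0], [0, 0, 0], [0, 0, 0], [0, 0, 0], [0, 0, 0], [0, 0, 0], [0, 0, 0], [0, 0, 0]])

```text
time_s: 10.3
position: [0.5647, 0.3015, 0.038]
tcp_rot: [[-0.082, 0.997, -0.0], [0.997, 0.082, -0.006], [-0.006, -0.001, -1.0]]
force: [0.0, 0.3, 1.3]
opening: 0.007
```

```bash
python3 -c "
from h import *;rep([[.5665,.3005,.02]])"
```

```text
t 10.3 pos [0.5647 0.3015 0.038 ] F [0.02 0.29 1.34] open 0.007 j [18.3 41.9 86.  -0.4 52.2 13.8]
yaw 94.73 z [-4.0e-04 -6.5e-03 -1.0e+00]
twist to std [0.0043 0.0058 1.5815]
to [0.5665 0.3005 0.02  ] tool mm [-1.1  1.8 18. ]
```

Emit:
carry_out(grip=[-1, -1, -1, -1, -1, -1], slide=[[-1, 2, 10], [0, 0, 8], [0, 0, 4], [0, 0, 3], [0, 0, 2], [0, 0, 1]], twist=[[0, 0, 0], [0, 0, 0], [0, 0, 0], [0, 0, 0], [0, 0, 0], [0, 0, 0]])

```text
time_s: 10.9
position: [0.5627, 0.3002, 0.0089]
tcp_rot: [[-0.085, 0.996, -0.003], [0.996, 0.085, -0.008], [-0.008, -0.004, -1.0]]
force: [-1.6, -2.2, 10.5]
opening: 0.001
```

Emit:
carry_out(grip=[-1, -1], slide=[[0, 0, 2], [0, 0, 2]], twist=[[0, 0, 0], [0, 0, 0]])

```text
time_s: 11.1
position: [0.5627, 0.3002, 0.0089]
tcp_rot: [[-0.086, 0.996, -0.002], [0.996, 0.086, -0.008], [-0.008, -0.003, -1.0]]
force: [-2.3, -1.8, 13.0]
opening: 0.004
```

Emit:
carry_out(grip=[-1, -1, -1, -1, -1, -1, -1], slide=[[0, 0, -12], [0, 0, -10], [0, -20, 0], [2, -25, 0], [1, -12, 0], [0, 0, 0], [0, 0, 0]], twist=[[0, 0, 0], [0, 0, 0], [0, 0, 0], [0, 0, 0], [0, 0, 0], [0, 0, 0], [0, 0, 0]])

```text
time_s: 11.8
position: [0.5048, 0.2993, 0.0349]
tcp_rot: [[-0.086, 0.996, 0.001], [0.996, 0.086, -0.007], [-0.007, 0.0, -1.0]]
force: [-0.8, -0.6, -1.1]
opening: 0.004
```

```bash
python3 -c "
from h import *;rep([[.503,.298,.02]])"
```

```text
t 11.8 pos [0.5048 0.2993 0.0349] F [-0.84 -0.59 -1.1 ] open 0.004 j [20.  39.2 94.3 -0.5 46.6 15.4]
yaw 94.92 z [ 8.0e-04 -6.8e-03 -1.0e+00]
twist to std [0.0056 0.0052 1.5849]
to [0.503 0.298 0.02 ] tool mm [-1.1 -1.9 14.9]
```

Emit:
carry_out(grip=[-1, -1, -1, -1, -1, -1], slide=[[-1, -1, 10], [0, 0, 6], [0, 0, 4], [0, 0, 3], [0, 0, 2], [0, 0, 2]], twist=[[0, 0, 0], [0, 0, 0], [0, 0, 0], [0, 0, 0], [0, 0, 0], [0, 0, 0]])

```text
time_s: 12.4
position: [0.5074, 0.2987, 0.0086]
tcp_rot: [[-0.084, 0.996, 0.003], [0.996, 0.084, -0.005], [-0.006, 0.002, -1.0]]
force: [-5.7, -1.5, 23.2]
opening: 0.006
```

Emit:
carry_out(grip=[-1, -1], slide=[[0, 0, 2], [0, 0, 2]], twist=[[0, 0, 0], [0, 0, 0]])

```text
time_s: 12.6
position: [0.5074, 0.2987, 0.0088]
tcp_rot: [[-0.084, 0.996, 0.003], [0.996, 0.084, -0.006], [-0.006, 0.003, -1.0]]
force: [-4.0, -1.2, 13.1]
opening: 0.0
```

All three keys bottomed out. Now I'll rise, turn back to the can yaw and go to the left bolt.

Emit:
carry_out(grip=[-1, -1, -1, -1, -1, -1, -1, -1, -1, -1, -1, -1], slide=[[0, 0, -30], [0, 0, -40], [0, 0, -35], [0, 0, -20], [0, 0, 0], [0, 0, 0], [0, 0, 0], [0, 0, 0], [0, 0, 0], [0, 0, 0], [0, 0, 0], [0, 0, 0]], twist=[[0, 0, 0], [0, 0, 0.14], [0, 0, 0.14], [0, 0, 0.14], [0, 0, 0.14], [0, 0, 0.14], [0, 0, 0.14], [0, 0, 0.14], [0, 0, 0.14], [0, 0, 0.14], [0, 0, 0.14], [0, 0, 0.14]])

```text
time_s: 13.8
position: [0.5105, 0.2978, 0.138]
tcp_rot: [[0.999, 0.052, 0.008], [0.052, -0.999, -0.008], [0.008, 0.008, -1.0]]
force: [-0.4, 0.2, -0.3]
opening: 0.003
```

```bash
python3 -c "
from h import *;rep([[.508,.013,.13]])"
```

```text
t 13.8 pos [0.5105 0.2978 0.138 ] F [-0.37  0.2  -0.29] open 0.003 j [ 19.8  30.8  90.   -0.7  59.  107.1]
yaw 2.96 z [ 0.008  -0.0075 -0.9999]
twist to std [ 0.008  -0.0075 -0.0201]
to [0.508 0.013 0.13 ] tool mm [-17.3 284.2  10.1]
```

Emit:
carry_out(grip=[-1, -1, -1, -1, -1, -1, -1, -1, -1, -1], slide=[[-2, 40, 0], [-2, 40, 0], [-2, 40, 0], [-2, 40, 0], [-2, 40, 0], [-2, 40, 0], [-2, 25, 0], [0, 12, 0], [0, 0, 0], [0, 0, 0]], twist=[[0.008, -0.008, -0.02], [0, 0, 0], [0, 0, 0], [0, 0, 0], [0, 0, 0], [0, 0, 0], [0, 0, 0], [0, 0, 0], [0, 0, 0], [0, 0, 0]])

```text
time_s: 14.8
position: [0.5188, 0.011, 0.1361]
tcp_rot: [[0.997, 0.072, 0.004], [0.072, -0.997, -0.0], [0.004, 0.001, -1.0]]
force: [-0.0, -0.0, 0.4]
opening: 0.002
```

```bash
python3 -c "
from h import *;rep([[.508,.013,.09]])"
```

```text
t 14.8 pos [0.5188 0.011  0.1361] F [-0.03 -0.04  0.38] open 0.002 j [-11.1  26.  100.3   0.   53.5  74.7]
yaw 4.14 z [ 3.9e-03 -5.0e-04 -1.0e+00]
twist to std [ 0.0008 -0.0039  0.0004]
to [0.508 0.013 0.09 ] tool mm [-10.8  -2.8  46.1]
```

Emit:
carry_out(grip=[-1, -1, -1, -1, -1, -1], slide=[[-10, -2, 10], [0, -1, 15], [0, 0, 12], [0, 0, 4], [0, 0, 0], [0, 0, 0]], twist=[[0, 0, 0], [0, 0, 0], [0, 0, 0], [0, 0, 0], [0, 0, 0], [0, 0, 0]])

```text
time_s: 15.4
position: [0.5092, 0.0213, 0.0945]
tcp_rot: [[0.997, 0.082, 0.006], [0.082, -0.997, 0.001], [0.006, -0.001, -1.0]]
force: [0.6, -0.4, 0.5]
opening: 0.007
```

```bash
python3 -c "
from h import *;rep([[.509,.013,.085]])
from rig import bot
for n in('side','top'):
  c=bot.capture(n);np.savez(n+'6.npz',**c);b=(120,250,280,400);cv2.imwrite('pics/%s6.png'%n,cv2.resize(c['color'][b[0]:b[1],b[2]:b[3],::-1],None,fx=4.5,fy=4.5))"
```

```text
t 15.4 pos [0.5092 0.0213 0.0945] F [ 0.6  -0.43  0.45] open 0.007 j [-10.3  29.1 103.8   0.2  46.7  74.9]
yaw 4.71 z [ 0.006   0.0011 -1.    ]
twist to std [-0.0006 -0.006   0.0105]
to [0.509 0.013 0.085] tool mm [-0.9  8.2  9.5]
```

View pics/side6.png

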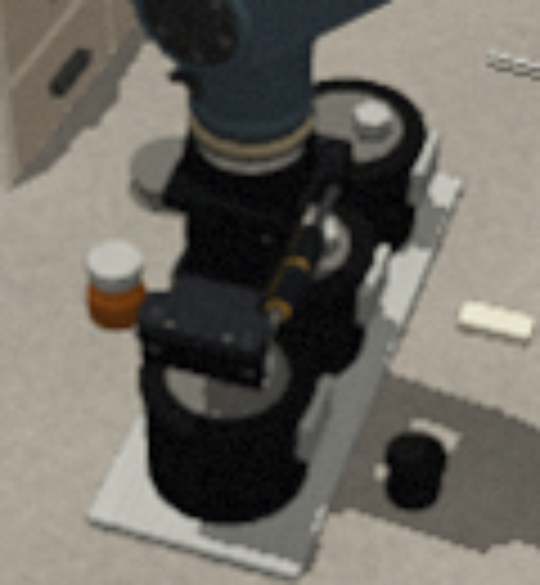

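The gripper is over the left can at (205,330). It drifted 8 mm to the left, so I'll correct that and then probe.

Emit:
carry_out(grip=[-1, -1, -1, -1], slide=[[0, 5, 3], [0, 3, 2], [0, 0, 1], [0, 0, 0]], twist=[[0, 0, 0.01], [0, 0, 0], [0, 0, 0], [0, 0, 0]])

```text
time_s: 15.9
position: [0.5113, 0.0117, 0.0895]
tcp_rot: [[0.997, 0.07, 0.01], [0.07, -0.998, 0.0], [0.01, 0.001, -1.0]]
force: [-1.2, 0.3, 0.4]
opening: 0.002
```

Emit:
carry_out(grip=[-1, -1], slide=[[0, 0, 2], [0, 0, 0]], twist=[[0, 0, 0], [0, 0, 0]])

```text
time_s: 16.1
position: [0.5114, 0.0114, 0.0874]
tcp_rot: [[0.998, 0.07, 0.01], [0.07, -0.998, 0.0], [0.01, 0.0, -1.0]]
force: [0.6, 0.2, -0.3]
opening: 0.004
```

Emit:
carry_out(grip=[-1, -1], slide=[[0, 0, 2], [0, 0, 0]], twist=[[0, 0, 0], [0, 0, 0]])

```text
time_s: 16.3
position: [0.5114, 0.0115, 0.0852]
tcp_rot: [[0.998, 0.07, 0.01], [0.07, -0.998, 0.0], [0.01, 0.0, -1.0]]
force: [1.1, -0.7, -0.7]
opening: 0.003
```

Emit:
carry_out(grip=[-1, -1], slide=[[0, 0, 2], [0, 0, 0]], twist=[[0, 0, 0], [0, 0, 0]])

```text
time_s: 16.5
position: [0.5115, 0.0115, 0.083]
tcp_rot: [[0.998, 0.07, 0.01], [0.07, -0.998, 0.0], [0.01, 0.0, -1.0]]
force: [0.5, -0.0, 0.1]
opening: 0.003
```

Emit:
carry_out(grip=[-1, -1], slide=[[0, 0, 1], [0, 0, 1]], twist=[[0, 0, 0], [0, 0, 0]])

```text
time_s: 16.7
position: [0.5117, 0.0115, 0.0824]
tcp_rot: [[0.997, 0.07, 0.01], [0.07, -0.998, -0.0], [0.01, 0.001, -1.0]]
force: [-2.4, 0.3, 13.5]
opening: 0.005
```

Emit:
carry_out(grip=[-1, -1], slide=[[0, 0, 1], [0, 0, 1]], twist=[[0, 0, 0], [0, 0, 0]])

```text
time_s: 16.9
position: [0.5116, 0.0115, 0.0825]
tcp_rot: [[0.997, 0.071, 0.011], [0.071, -0.997, -0.001], [0.011, 0.001, -1.0]]
force: [-1.9, -0.4, 7.4]
opening: 0.005
```

Emit:
carry_out(grip=[-1, -1], slide=[[0, 0, 1], [0, 0, 1]], twist=[[0, 0, 0], [0, 0, 0]])

```text
time_s: 17.1
position: [0.5117, 0.0115, 0.0825]
tcp_rot: [[0.997, 0.071, 0.012], [0.071, -0.997, -0.001], [0.011, 0.002, -1.0]]
force: [-0.8, -0.0, 8.2]
opening: 0.007
```

Emit:
carry_out(grip=[-1, -1], slide=[[0, 0, 1], [0, 0, 2]], twist=[[0, 0, 0], [0, 0, 0]])

```text
time_s: 17.3
position: [0.5118, 0.0115, 0.0823]
tcp_rot: [[0.997, 0.072, 0.012], [0.072, -0.997, -0.002], [0.012, 0.002, -1.0]]
force: [-4.9, 0.6, 23.1]
opening: 0.003
```

The left bolt stops dead at 23 N with no give, so it is sound. Next the middle one.

Emit:
carry_out(grip=[-1, -1, -1, -1, -1, -1, -1, -1, -1], slide=[[0, 0, -15], [0, 0, -18], [-1, 30, 0], [-1, 40, 0], [0, 30, 0], [0, 15, 0], [0, 5, 0], [0, 0, 0], [0, 0, 0]], twist=[[0, 0.01, 0], [0, 0, 0], [0, 0, 0], [0, 0, 0], [0, 0, 0], [0, 0, 0], [0, 0, 0], [0, 0, 0], [0, 0, 0]])

```text
time_s: 18.2
position: [0.5178, -0.1095, 0.1178]
tcp_rot: [[0.997, 0.075, 0.024], [0.075, -0.997, 0.0], [0.024, 0.002, -1.0]]
force: [-0.1, -0.3, 0.0]
opening: 0.003
```

```bash
python3 -c "
from h import *;rep([[.5185,-.1166,.087]])"
```

```text
t 18.2 pos [ 0.5178 -0.1095  0.1178] F [-0.1  -0.32  0.01] open 0.003 j [-24.4  27.8 100.8   0.7  50.1  60.8]
yaw 4.32 z [ 2.380e-02  2.000e-04 -9.997e-01]
twist to std [ 0.0015 -0.0237  0.0036]
to [ 0.5185 -0.1166  0.087 ] tool mm [-0.6  7.  30.8]
```

Emit:
carry_out(grip=[-1, -1, -1, -1, -1, -1, -1], slide=[[0, 7, 0], [0, 0, 10], [0, 0, 10], [0, 0, 5], [0, 0, 3], [0, 0, 0], [0, 0, 0]], twist=[[0, -0.024, 0], [0, 0, 0], [0, 0, 0], [0, 0, 0], [0, 0, 0], [0, 0, 0], [0, 0, 0]])

```text
time_s: 18.9
position: [0.5149, -0.1095, 0.0856]
tcp_rot: [[0.997, 0.081, -0.006], [0.081, -0.997, 0.003], [-0.006, -0.003, -1.0]]
force: [-0.2, 0.3, -0.6]
opening: 0.002
```

```bash
python3 -c "
from h import *;rep([[.5185,-.1166,.087]])"
```

```text
t 18.9 pos [ 0.5149 -0.1095  0.0856] F [-0.23  0.35 -0.63] open 0.002 j [-24.2  31.2 101.2  -0.   48.   61.2]
yaw 4.67 z [-0.0065  0.0029 -1.    ]
twist to std [-0.0034  0.0062  0.0098]
to [ 0.5185 -0.1166  0.087 ] tool mm [ 3.   7.4 -1.4]
```

Emit:
carry_out(grip=[-1, -1, -1, -1], slide=[[3, 6, 0], [0, 3, 0], [0, 0, 0], [0, 0, 1]], twist=[[0, 0.006, 0.01], [0, 0, 0], [0, 0, 0], [0, 0, 0]])

```text
time_s: 19.3
position: [0.5199, -0.1198, 0.0855]
tcp_rot: [[0.998, 0.07, 0.003], [0.07, -0.998, 0.002], [0.003, -0.002, -1.0]]
force: [-1.0, -1.0, -0.4]
opening: 0.003
```

Emit:
carry_out(grip=[-1, -1], slide=[[0, 0, 1], [0, 0, 1]], twist=[[0, 0, 0], [0, 0, 0]])

```text
time_s: 19.5
position: [0.52, -0.12, 0.0836]
tcp_rot: [[0.998, 0.07, 0.003], [0.07, -0.998, 0.002], [0.003, -0.002, -1.0]]
force: [-0.2, -0.6, -0.7]
opening: 0.006
```

Emit:
carry_out(grip=[-1, -1], slide=[[0, 0, 1], [0, 0, 1]], twist=[[0, 0, 0], [0, 0, 0]])

```text
time_s: 19.7
position: [0.52, -0.12, 0.0815]
tcp_rot: [[0.998, 0.07, 0.003], [0.07, -0.998, 0.002], [0.003, -0.002, -1.0]]
force: [0.5, -0.6, 0.4]
opening: 0.006
```

Emit:
carry_out(grip=[-1, -1], slide=[[0, 0, 1], [0, 0, 1]], twist=[[0, 0, 0], [0, 0, 0]])

```text
time_s: 19.9
position: [0.52, -0.12, 0.0793]
tcp_rot: [[0.998, 0.07, 0.003], [0.07, -0.998, 0.002], [0.003, -0.001, -1.0]]
force: [-0.7, -0.5, -0.4]
opening: 0.007
```

Emit:
carry_out(grip=[-1, -1], slide=[[0, 0, 1], [0, 0, 1]], twist=[[0, 0, 0], [0, 0, 0]])

```text
time_s: 20.1
position: [0.52, -0.12, 0.0771]
tcp_rot: [[0.998, 0.07, 0.003], [0.07, -0.998, 0.002], [0.003, -0.001, -1.0]]
force: [0.1, 0.3, 0.0]
opening: 0.005
```

Emit:
carry_out(grip=[-1, -1], slide=[[0, 0, 1], [0, 0, 1]], twist=[[0, 0, 0], [0, 0, 0]])

```text
time_s: 20.3
position: [0.52, -0.12, 0.0753]
tcp_rot: [[0.998, 0.07, 0.003], [0.07, -0.998, 0.001], [0.003, -0.001, -1.0]]
force: [-1.7, -0.3, 10.6]
opening: 0.006
```

Emit:
carry_out(grip=[-1, -1], slide=[[0, 0, 1], [0, 0, 1]], twist=[[0, 0, 0], [0, 0, 0]])

```text
time_s: 20.5
position: [0.5201, -0.12, 0.0754]
tcp_rot: [[0.997, 0.071, 0.003], [0.071, -0.997, 0.001], [0.003, -0.001, -1.0]]
force: [-2.1, 0.5, 9.5]
opening: 0.004
```

The middle bolt sank 8 mm to a stop at reading 0.0753, so it is the loose one. I still need to tap the right one.

Emit:
carry_out(grip=[-1, -1, -1, -1, -1, -1, -1, -1, -1, -1], slide=[[0, 0, -20], [0, 0, -20], [0, 30, 0], [-1, 40, 0], [0, 30, 0], [0, 18, 0], [0, 8, 0], [0, 0, 0], [0, 0, 15], [0, 0, 0]], twist=[[0, 0, 0], [0, 0, 0], [0, 0, 0], [0, 0, 0], [0, 0, 0], [0, 0, 0], [0, 0, 0], [0, 0, 0], [0, 0, 0], [0, 0, 0]])

```text
time_s: 21.5
position: [0.5267, -0.2449, 0.1007]
tcp_rot: [[0.997, 0.074, 0.001], [0.074, -0.997, 0.006], [0.001, -0.006, -1.0]]
force: [0.3, 1.2, -0.4]
opening: 0.009
```

```bash
python3 -c "
from h import *;rep([[.5285,-.248,.086]])"
```

```text
t 21.5 pos [ 0.5267 -0.2449  0.1007] F [ 0.26  1.22 -0.36] open 0.009 j [-36.1  33.2  92.9   0.4  54.1  49.4]
yaw 4.22 z [ 6.e-04  6.e-03 -1.e+00]
twist to std [-0.0059 -0.001   0.0018]
to [ 0.5285 -0.248   0.086 ] tool mm [ 1.5  3.3 14.6]
```

Emit:
carry_out(grip=[-1, -1, -1, -1, -1], slide=[[1, 3, 6], [0, 0, 4], [0, 0, 3], [0, 0, 2], [0, 0, 0]], twist=[[0, 0, 0], [0, 0, 0], [0, 0, 0], [0, 0, 0], [0, 0, 0]])

```text
time_s: 22.0
position: [0.5283, -0.2445, 0.0853]
tcp_rot: [[0.997, 0.077, 0.0], [0.077, -0.997, 0.007], [0.001, -0.007, -1.0]]
force: [-1.1, 0.2, -0.8]
opening: 0.006
```

Emit:
carry_out(grip=[-1, -1], slide=[[0, 0, 1], [0, 0, 1]], twist=[[0, 0, 0], [0, 0, 0]])

```text
time_s: 22.2
position: [0.5285, -0.2447, 0.0835]
tcp_rot: [[0.997, 0.077, 0.001], [0.077, -0.997, 0.007], [0.001, -0.007, -1.0]]
force: [-0.1, 1.1, 0.5]
opening: 0.006
```

Emit:
carry_out(grip=[-1, -1], slide=[[0, 0, 1], [0, 0, 1]], twist=[[0, 0, 0], [0, 0, 0]])

```text
time_s: 22.4
position: [0.5286, -0.2447, 0.0825]
tcp_rot: [[0.997, 0.077, 0.001], [0.077, -0.997, 0.007], [0.001, -0.007, -1.0]]
force: [-2.0, 1.0, 9.7]
opening: 0.003
```

Emit:
carry_out(grip=[-1, -1], slide=[[0, 0, 1], [0, 0, 1]], twist=[[0, 0, 0], [0, 0, 0]])

```text
time_s: 22.6
position: [0.5286, -0.2447, 0.0825]
tcp_rot: [[0.997, 0.077, 0.001], [0.077, -0.997, 0.006], [0.002, -0.006, -1.0]]
force: [-2.3, 1.3, 5.9]
opening: 0.003
```

Emit:
carry_out(grip=[-1, -1, -1, -1, -1, -1, -1, -1, -1, -1, -1, -1], slide=[[0, 0, 2], [0, 0, 2], [0, 0, -20], [0, 0, -25], [10, -30, 0], [15, -35, 0], [15, -30, 0], [10, -20, 0], [6, -10, 0], [0, 0, 0], [0, 0, 0], [0, 0, 0]], twist=[[0, 0, 0], [0, 0, 0], [0, 0, 0], [0, 0, 0], [0, 0, 0], [0, 0, 0], [0, 0, 0], [0, 0, 0], [0, 0, 0], [0, 0, 0], [0, 0, 0], [0, 0, 0]])

```text
time_s: 23.8
position: [0.5776, -0.1162, 0.1318]
tcp_rot: [[0.997, 0.073, 0.007], [0.073, -0.997, 0.001], [0.007, -0.001, -1.0]]
force: [1.0, -0.7, -0.5]
opening: 0.003
```

```bash
python3 -c "
from h import *;rep([[.5765,-.112,.112]])"
```

```text
t 23.8 pos [ 0.5776 -0.1162  0.1318] F [ 1.   -0.74 -0.54] open 0.003 j [-22.4  31.1  90.7   0.3  57.9  63.3]
yaw 4.18 z [ 0.0071  0.0014 -1.    ]
twist to std [-0.0009 -0.0071  0.0011]
to [ 0.5765 -0.112   0.112 ] tool mm [-0.9 -4.2 19.8]
```

Emit:
carry_out(grip=[0, 0, 0, 0, 0, 0, 0, 0], slide=[[0, -4, 5], [0, 0, 5], [0, 0, 3], [0, 0, 0], [0, 0, 0], [0, 0, 0], [0, 0, 0], [0, 0, 0]], twist=[[0, 0, 0], [0, 0, 0], [0, 0, 0], [0, 0, 0], [0, 0, 0], [0, 0, 0], [0, 0, 0], [0, 0, 0]])

```text
time_s: 24.6
position: [0.5761, -0.1153, 0.117]
tcp_rot: [[0.998, 0.068, 0.006], [0.068, -0.998, 0.001], [0.006, -0.001, -1.0]]
force: [-0.6, -0.1, -0.2]
opening: 0.491
```

```bash
python3 -c "
from h import *;rep([[.5765,-.112,.07]])
from rig import bot
for n in('side','top'):
  c=bot.capture(n);np.savez(n+'7.npz',**c);b=(120,250,280,400) if n=='side' else (150,270,280,430);cv2.imwrite('pics/%s7.png'%n,cv2.resize(c['color'][b[0]:b[1],b[2]:b[3],::-1],None,fx=4.5,fy=4.5))"
```

```text
t 24.6 pos [ 0.5761 -0.1153  0.117 ] F [-0.56 -0.06 -0.16] open 0.491 j [-22.3  32.1  91.6   0.2  56.   63.7]
yaw 3.89 z [ 0.0056  0.0012 -1.    ]
twist to std [-0.0008 -0.0057 -0.0038]
to [ 0.5765 -0.112   0.07  ] tool mm [ 0.3 -3.3 47. ]
```

View pics/side7.png

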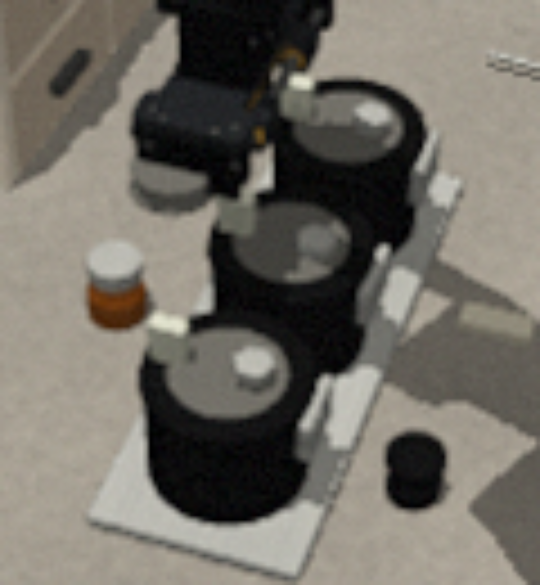

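View pics/top7.png

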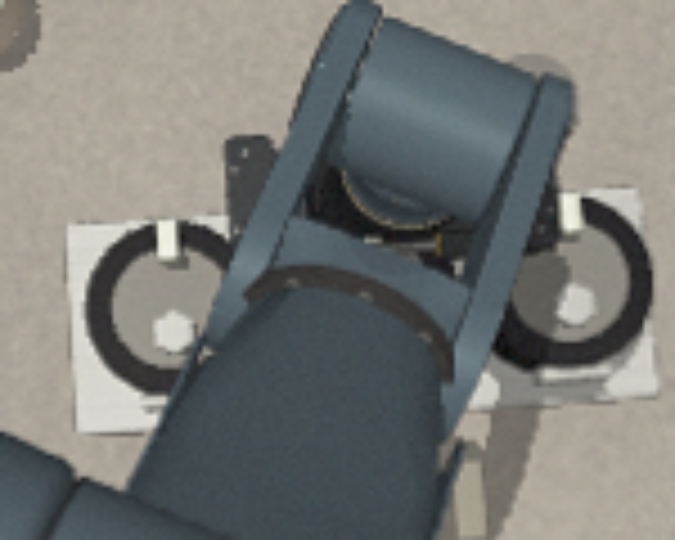

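```bash
cat > kin.py <<'E'
import numpy as np
from scipy.optimize import least_squares
# j1..j6, pos
D=[([-75.316,30.2771,82.1553,0,67.6897,-10.2278],[.2631,-.566,.1842]),
([-75.3,26.6,77.4,0,76.7,11],[.2624,-.5635,.2523]),
([-21.8,15.3,98.1,.5,67.9,63.4],[.4709,-.0662,.2382]),
([22.9,26.4,98.4,.4,56.2,106.4],[.4274,.3035,.1409]),
([21.1,31.7,100.7,-.2,46.8,107.5],[.4513,.2927,.0835]),
([21.7,35.5,103.1,.1,40.8,107.9],[.4402,.2952,.0405]),
([22,37.8,102.9,-.8,39.1,18],[.4426,.2952,.0202]),
([18.3,41.9,86,-.4,52.2,13.8],[.5647,.3015,.038]),
([-11.1,26,100.3,0,53.5,74.7],[.5188,.011,.1361]),
([-24.4,27.8,100.8,.7,50.1,60.8],[.5178,-.1095,.1178]),
([-36.1,33.2,92.9,.4,54.1,49.4],[.5267,-.2449,.1007]),
([-22.3,32.1,91.6,.2,56,63.7],[.5761,-.1153,.117])]
def Rz(a):c,s=np.cos(a),np.sin(a);return np.array([[c,-s,0],[s,c,0],[0,0,1.]])
def Ry(a):c,s=np.cos(a),np.sin(a);return np.array([[c,0,s],[0,1,0],[-s,0,c]])
def fk(q,p):
    a,b,h,d,L,e,r0=p; q=np.radians(q)
    R1=Rz(q[0]);R2=R1@Ry(q[1]);R3=R2@Ry(q[2]);R5=R3@Rz(q[3])@Ry(q[4])
    T=R1@[r0,L,h]+R2@[0,0,a]+R3@[e,0,b]+R5@[0,0,d]
    return T,R5
if __name__=="__main__":
    f=lambda p:np.r_[np.concatenate([fk(q,p)[0]-x for q,x in D]),1e-4*(p-p0)]
    p0=np.array([.45,.45,.4,.25,.1,0,0])
    r=least_squares(f,p0);print(r.x.round(4));print(np.abs(f(r.x)[:-7]).max())
    np.save("kin.npy",r.x)
E
python3 kin.py
```

```text
[ 0.5874  0.3929  0.2764  0.344   0.1109  0.114  -0.0009]
0.0006919018403961363
```

```bash
cat > ik.py <<'E'
from kin import *
import sys
YAW=np.arctan2(.0187,.26)
def fit(d):
    f=lambda p:np.concatenate([fk(q,[p[0],p[1],p[2],d,p[3],p[4],p[5]])[0]-x for q,x in D])
    r=least_squares(f,[.58,.39,.28,.11,.11,0]);p=r.x;return np.array([p[0],p[1],p[2],d,p[3],p[4],p[5]]),np.sqrt(np.mean(r.fun**2))
def ik(T,zt,p,q0):
    # 5 dof + free j6 about tool z
    f=lambda q:np.r_[(fk(q,p)[0]-T)*10,(fk(q,p)[1][:,2]-zt)]
    r=least_squares(f,q0,bounds=([-176,-43,12.5,-82,0],[176,126,140,262,151]),x_scale=10.)
    return r.x,np.abs(r.fun).max()
if __name__=="__main__":
    xh=np.array([np.cos(YAW),np.sin(YAW),0]);zh=np.array([0,0,1.])
    tab=np.array([.5755,-.112,.122]);hinge=tab-.1*xh-.03*zh
    for d in(.25,.3,.344,.4,.45):
        p,e=fit(d);print("d",d,p.round(3),e.round(5))
        for pre in(0,-10,-20):
            q=np.array([-22,32,91,0,56.])
            for th in range(0,50,15):
                t=np.radians(th);ti=np.radians(th+pre)
                X=xh*np.cos(t)+zh*np.sin(t);Z=-xh*np.sin(t)+zh*np.cos(t)
                g=hinge+.1*X+.03*Z
                zt=xh*np.sin(ti)-zh*np.cos(ti)
                T=g+zt*(.019+.037-.004)
                q,err=ik(T,zt,p,q);print(pre,th,q.round(1),err.round(4))
E
python3 ik.py
```

```text
d 0.25 [ 0.589  0.391  0.178  0.25   0.111  0.111 -0.002] 0.00064
0 0 [-21.9  36.   93.5  -0.   50.5] 0.0
0 15 [-25.   30.8 101.5  12.6  35.2] 0.0
0 30 [-29.   27.1 110.1  44.2  23. ] 0.0
0 45 [-34.   25.9 118.9  96.3  26. ] 0.0
-10 0 [-20.5  38.3  88.5  -4.7  62.4] 0.0
-10 15 [-23.2  32.3  96.5   3.1  46.8] 0.0
-10 30 [-26.9  27.4 105.3  19.7  31.5] 0.0
-10 45 [-31.7  24.5 114.4  60.8  22.6] 0.0
-20 0 [-19.3  41.   83.8  -8.1  73.9] 0.0
-20 15 [-21.7  34.4  91.7  -2.5  58.5] 0.0
-20 30 [-25.   28.5 100.4   7.2  42.5] 0.0
-20 45 [-29.4  24.2 109.7  29.8  28. ] 0.0
d 0.3 [ 0.588  0.392  0.23   0.3    0.111  0.113 -0.001] 0.00036
0 0 [-21.9  36.   93.4  -0.   50.6] 0.0
0 15 [-25.7  30.3 103.3  13.3  34.1] 0.0
0 30 [-30.8  26.6 113.6  50.1  21.9] 0.0
0 45 [-37.4  26.6 124.  103.7  28.9] 0.0
-10 0 [-20.2  38.9  87.2  -4.6  63.1] 0.0
-10 15 [-23.4  32.   97.1   3.2  46.4] 0.0
-10 30 [-28.   26.7 107.6  21.2  30.2] 0.0
-10 45 [-34.1  24.1 118.5  68.6  22.4] 0.0
-20 0 [-18.7  42.3  81.2  -7.9  75.2] 0.0
-20 15 [-21.5  34.7  91.   -2.5  58.9] 0.0
-20 30 [-25.5  28.1 101.6   7.4  41.9] 0.0
-2
[... 1046 characters left out ...]
. ] 0.0
-20 15 [-21.1  35.2  89.7  -2.5  59.6] 0.0
-20 30 [-26.4  27.2 103.9   7.8  40.5] 0.0
-20 45 [-34.6  22.4 118.3  39.6  24.5] 0.0
d 0.45 [0.585 0.395 0.388 0.45  0.111 0.117 0.   ] 0.00071
0 0 [-21.9  36.   93.3  -0.   50.6] 0.0
0 15 [-28.   28.8 108.5  15.6  30.9] 0.0
0 30 [-37.6  26.1 123.8  71.6  20.5] 0.0
0 45 [-52.4  34.4 139.4 117.9  41.9] 0.0
-10 0 [-19.2  40.7  83.3  -4.3  65.3] 0.0
-10 15 [-24.1  31.3  98.9   3.3  45.4] 0.0
-10 30 [-31.7  25.  114.5  26.6  26.5] 0.0
-10 45 [-43.8  25.1 130.4  91.2  25.2] 0.0
-20 0 [-17.   46.3  73.1  -7.2  79.4] 0.0
-20 15 [-20.9  35.5  89.1  -2.4  59.9] 0.0
-20 30 [-27.   26.8 105.    8.   39.9] 0.0
-20 45 [-36.6  22.  121.1  43.7  23.5] 0.0
```

The side view shows the open gripper behind the middle tab near (235,215), and the middle bolt looks sunk. An arm model fitted to my own readings says a full 45° tilt brings the wrist near singularity, so I'll grasp with the tool pre-tilted -20°.

Emit:
carry_out(grip=[0, 0, 0, 0, 0, 0], slide=[[-6, -1, -4], [-6, -1, -4], [-6, -1, 0], [0, 0, 0], [0, 0, 0], [0, 0, 0]], twist=[[0, -0.12, 0], [0, -0.12, 0], [0, -0.11, 0], [0, 0, 0], [0, 0, 0], [0, 0, 0]])

```text
time_s: 25.3
position: [0.5556, -0.1128, 0.1277]
tcp_rot: [[0.935, 0.067, -0.347], [0.063, -0.998, -0.022], [-0.348, -0.001, -0.937]]
force: [-0.0, 0.1, -0.0]
opening: 0.501
```

```bash
python3 -c "
from h import *;rep([[.5575,-.113,.11],[.5575,-.113,.0754]])
from rig import bot
for n in('side',):
  c=bot.capture(n);np.savez(n+'8.npz',**c);b=(120,250,280,400);cv2.imwrite('pics/%s8.png'%n,cv2.resize(c['color'][b[0]:b[1],b[2]:b[3],::-1],None,fx=4.5,fy=4.5))"
```

```text
t 25.3 pos [ 0.5556 -0.1128  0.1277] F [-0.05  0.12 -0.01] open 0.501 j [-18.2  39.6  77.1  -7.5  82.4  70.2]
yaw 3.86 z [-0.3473 -0.0223 -0.9375]
twist to std [-0.0019  0.3555 -0.0045]
to [ 0.5575 -0.113   0.11  ] tool mm [ 7.9  0.3 15.9]
to [ 0.5575 -0.113   0.0754] tool mm [12.   0.  32.4]
```

View pics/side8.png

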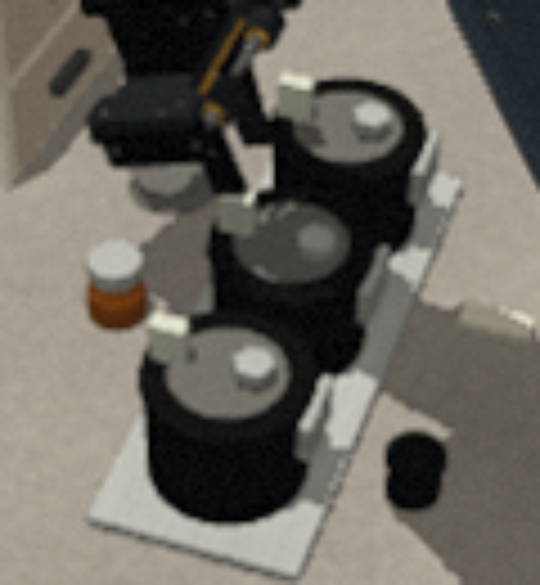

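```bash
python3 - <<'E'
from h import *
S=load("side8.npz")
X=[[.5684,-.090,.1624],[.5684,-.075,.1624],[.5684,-.134,.1624],[.5684,-.149,.1624],[.575,-.112,.136]]
print((proj(S,X)-[280,120])*4.5)
cv2.imwrite('pics/s8z.png',cv2.resize(S['color'][135:180,315:350,::-1],None,fx=13,fy=13,interpolation=cv2.INTER_NEAREST))
print((proj(S,X)-[315,135])*13)
E
```

```text
[[230.93436093 185.35267583]
 [221.78012615 199.29610744]
 [257.0571453  145.57223636]
 [265.72102845 132.38158501]
 [235.20644426 191.70545731]]
[[212.14370936 340.46328574]
 [185.69814222 380.74431037]
 [287.60953086 225.54201616]
 [312.63852662 187.43569002]
 [224.48528341 358.81576557]]
```

View pics/s8z.png

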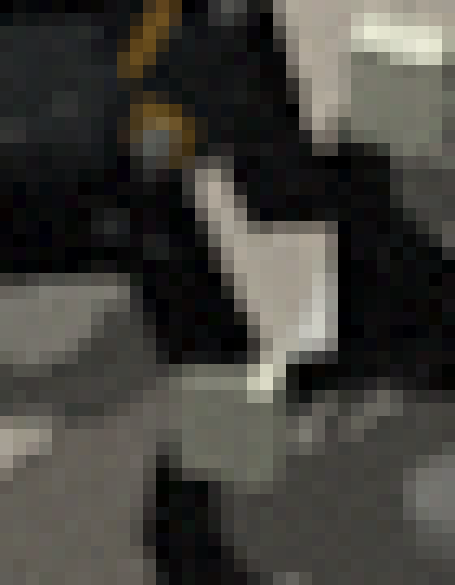

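Finger tips appear where predicted, with the near tip at about (215,360) in the zoom. I'll descend around the tab.

Emit:
carry_out(grip=[0, 0, 0, 0, 0, 0, 0], slide=[[5, 0, 12], [5, 0, 12], [4, 0, 10], [3, 0, 6], [1, 0, 3], [0, 0, 0], [0, 0, 0]], twist=[[0, 0, 0], [0, 0, 0], [0, 0, 0], [0, 0, 0], [0, 0, 0], [0, 0, 0], [0, 0, 0]])

```text
time_s: 26.05
position: [0.5548, -0.1129, 0.0772]
tcp_rot: [[0.935, 0.065, -0.348], [0.062, -0.998, -0.021], [-0.349, -0.002, -0.937]]
force: [0.3, 0.3, 0.5]
opening: 0.501
```

```bash
python3 -c "
from h import *;rep([[.5575,-.113,.0754]])"
```

```text
t 26.05 pos [ 0.5548 -0.1129  0.0772] F [0.31 0.34 0.52] open 0.501 j [-18.3  43.1  78.9  -7.6  77.1  70.9]
yaw 3.77 z [-0.3483 -0.0206 -0.9372]
twist to std [-0.0034  0.3564 -0.0063]
to [ 0.5575 -0.113   0.0754] tool mm [3.2 0.3 0.7]
```

Closing on the tab.

Emit:
carry_out(grip=[0, -1, -1, -1, -1, -1, -1, -1], slide=[[3, 0, 0.5], [0, 0, 0], [0, 0, 0], [0, 0, 0], [0, 0, 0], [0, 0, 0], [0, 0, 0], [0, 0, 0]], twist=[[0, 0, 0], [0, 0, 0], [0, 0, 0], [0, 0, 0], [0, 0, 0], [0, 0, 0], [0, 0, 0], [0, 0, 0]])

```text
time_s: 26.85
position: [0.559, -0.1133, 0.0769]
tcp_rot: [[0.936, 0.067, -0.345], [0.063, -0.998, -0.023], [-0.346, -0.0, -0.938]]
force: [-0.5, -0.6, 1.0]
opening: 0.16
```

```bash
python3 -c "
from h import *;rep()
from rig import bot
for n in('side',):
  c=bot.capture(n);np.savez(n+'9.npz',**c);b=(120,250,280,400);cv2.imwrite('pics/%s9.png'%n,cv2.resize(c['color'][b[0]:b[1],b[2]:b[3],::-1],None,fx=4.5,fy=4.5))"
```

```text
t 26.85 pos [ 0.559  -0.1133  0.0769] F [-0.5  -0.62  0.99] open 0.16 j [-18.2  43.3  78.4  -7.6  77.2  70.9]
yaw 3.83 z [-0.3451 -0.0227 -0.9383]
twist to std [-0.0013  0.3531 -0.005 ]
```

View pics/side9.png

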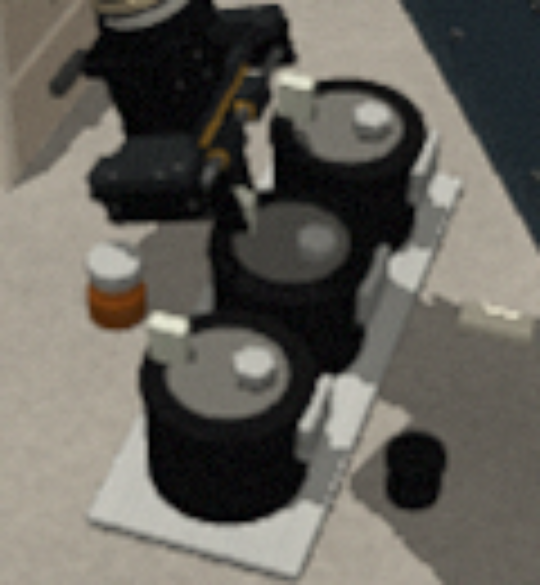

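The opening of 13.9 mm matches the 14 mm tab, and the picture shows the fingers on the tab at (235,205). I'll begin the swing in small arcs about the hinge.

Emit:
carry_out(grip=[-1, -1, -1, -1], slide=[[-0.8, 0, -4], [-0.8, 0, -4], [-0.8, 0, -4], [-0.8, 0, -4]], twist=[[0, 0.05, 0], [0, 0.05, 0], [0, 0.05, 0], [0, 0.05, 0]])

```text
time_s: 27.3
position: [0.5608, -0.1132, 0.0935]
tcp_rot: [[0.987, 0.069, -0.149], [0.068, -0.998, -0.01], [-0.149, 0.0, -0.989]]
force: [0.5, -0.2, -0.5]
opening: 0.159
```

```bash
cat >> h.py <<'E'
def swing(delta):
    from rig import bot
    s=bot.read_state();p=np.array(s["position"]);R=np.array(s["tcp_rot"])
    xh=np.array([np.cos(YAW),np.sin(YAW),0]);zh=np.array([0,0,1.]);yh=np.cross(zh,xh)
    tab=np.array([.5765,-.1125,.122]);H=tab-.1*xh-.03*zh
    T0=np.array([.559,-.1133,.0769]);r0=T0-H;r=p-H
    a0=np.arctan2(r0@zh,r0@xh);a=np.arctan2(r@zh,r@xh)
    t0=np.arctan2(-.345,.938);t=np.arctan2(R[:,2]@xh,-R[2,2])
    print("theta pos",np.degrees(a-a0).round(2),"theta tool",np.degrees(t-t0).round(2),"rad err mm",1000*(np.hypot(r@xh,r@zh)-np.hypot(r0@xh,r0@zh)).round(4),"y dev mm",(1000*((p-T0)@yh)).round(2))
    print("F",np.round(s["force"],2),"open",s["opening"],"t",s["time_s"],"j",np.round(s["joint_positions"],1))
    Rd=cv2.Rodrigues(-yh*delta)[0]  # +theta lifts far edge
    # desired yaw/roll kept: tool y = -yh
    th=a-a0
    tn=t0+th+delta
    z=xh*np.sin(tn)-zh*np.cos(tn);y=-yh;x=np.cross(y,z);Rn=np.c_[x,y,z]
    rr=r0@xh,r0@zh;an=th+delta
    Tn=H+(rr[0]*np.cos(an)-rr[1]*np.sin(an))*xh+(rr[0]*np.sin(an)+rr[1]*np.cos(an))*zh+yh*((T0-H)@yh)
    print("next slide",(R.T@(Tn-p)*1000).round(2),"twist",cv2.Rodrigues(R.T@Rn)[0].ravel().round(4))
E
python3 -c "
from h import *;swing(.1);swing(.0)"
```

```text
theta pos 11.41 theta tool 11.62 rad err mm 0.4 y dev mm -0.07
F [ 0.52 -0.15 -0.5 ] open 0.15919721496633987 t 27.3 j [-20.5  36.6  87.4  -3.9  63.9  67.6]
next slide [-2.22 -0.07 -8.12] twist [-0.0003  0.0963 -0.0031]
theta pos 11.41 theta tool 11.62 rad err mm 0.4 y dev mm -0.07
F [ 0.52 -0.15 -0.5 ] open 0.15919721496633987 t 27.3 j [-20.5  36.6  87.4  -3.9  63.9  67.6]
next slide [-0.41 -0.07  0.07] twist [-0.0004 -0.0037 -0.0031]
```

Both angle estimates agree at about 11.5° with low forces. Continuing.

Emit:
carry_out(grip=[-1, -1, -1, -1, -1], slide=[[-1, 0, -4], [-0.9, 0, -4], [-0.8, 0, -4], [-0.8, 0, -4], [-0.8, 0, -4]], twist=[[0, 0.048, 0], [0, 0.05, 0], [0, 0.05, 0], [0, 0.05, 0], [0, 0.05, 0]])

```text
time_s: 27.8
position: [0.5575, -0.1136, 0.1155]
tcp_rot: [[0.992, 0.068, 0.109], [0.068, -0.998, 0.007], [0.109, 0.001, -0.994]]
force: [0.3, -0.1, -1.7]
opening: 0.159
```

```bash
python3 -c "
from h import *;swing(.1)"
```

```text
theta pos 26.58 theta tool 26.46 rad err mm 0.4 y dev mm -0.15
F [ 0.26 -0.13 -1.69] open 0.15922425607298366 t 27.8 j [-24.6  28.9  99.4   4.1  46.2  58.8]
next slide [-2.29 -0.13 -8.1 ] twist [ 0.0014  0.1021 -0.0031]
```

Emit:
carry_out(grip=[-1, -1, -1, -1, -1, -1], slide=[[-1, 0, -4], [-0.9, 0, -4], [-0.9, 0, -4], [-0.8, 0, -4], [-0.8, 0, -4], [0, 0, 0]], twist=[[0, 0.05, 0], [0, 0.05, 0], [0, 0.05, 0], [0, 0.05, 0], [0, 0.05, 0], [0, 0, 0]])

```text
time_s: 28.4
position: [0.548, -0.1144, 0.1363]
tcp_rot: [[0.93, 0.066, 0.362], [0.062, -0.998, 0.023], [0.362, 0.001, -0.932]]
force: [2.5, 1.3, -4.8]
opening: 0.16
```

```bash
python3 -c "
from h import *;swing(.04)"
```

```text
theta pos 42.19 theta tool 41.44 rad err mm 0.2 y dev mm -0.29
F [ 2.51  1.26 -4.79] open 0.1602619601769291 t 28.4 j [-30.6  23.3 112.   24.7  29.2  35.6]
next slide [-0.93 -0.27 -3.24] twist [ 0.0033  0.0532 -0.0053]
```

Emit:
carry_out(grip=[-1, -1, -1, -1], slide=[[-1, 0, -3.5], [0, 0, 0], [0, 0, 0], [0, 0, 0]], twist=[[0, 0.055, 0], [0, 0, 0], [0, 0, 0], [0, 0, 0]])

```text
time_s: 28.8
position: [0.5465, -0.1143, 0.1396]
tcp_rot: [[0.909, 0.069, 0.411], [0.063, -0.998, 0.028], [0.412, 0.0, -0.911]]
force: [-0.6, -1.0, -0.3]
opening: 0.159
```

```bash
python3 -c "
from h import *;swing(.01)
from rig import bot
for n in('side','top'):
  c=bot.capture(n);np.savez(n+'10.npz',**c);cv2.imwrite('pics/%s10.png'%n,cv2.resize(c['color'][:,:,::-1],(800,500)))
  if n=='side': cv2.imwrite('pics/s10z.png',cv2.resize(c['color'][120:250,280:400,::-1],None,fx=4.5,fy=4.5))
swing(.01)"
```

```text
theta pos 44.61 theta tool 44.49 rad err mm 0.8 y dev mm -0.15
F [-0.58 -0.97 -0.32] open 0.15864255978000102 t 28.8 j [-32.2  22.7 114.5  32.8  26.6  26.4]
next slide [-0.94 -0.15 -0.69] twist [ 0.0014  0.0121 -0.0023]
theta pos 44.58 theta tool 44.51 rad err mm 0.9 y dev mm -0.19
F [-0.74 -1.31 -0.04] open 0.15534882214835524 t 28.9 j [-32.2  22.7 114.5  32.8  26.6  26.4]
next slide [-1.   -0.19 -0.68] twist [ 0.0015  0.0111 -0.0024]
```

View pics/side10.png

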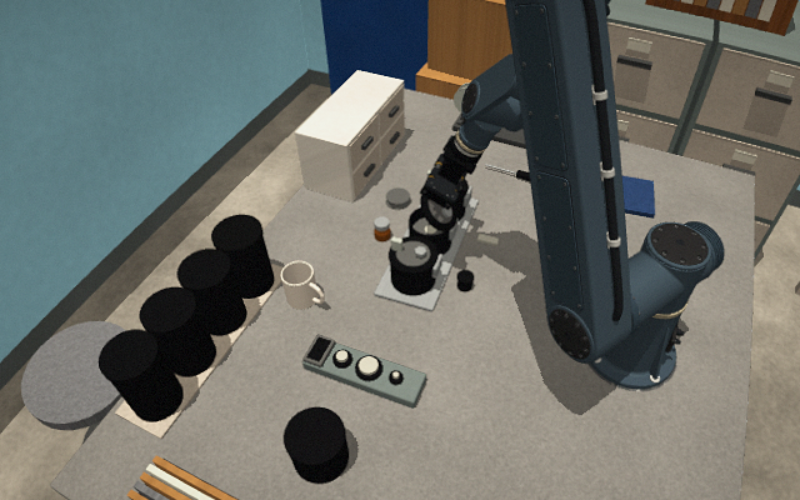

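View pics/s10z.png

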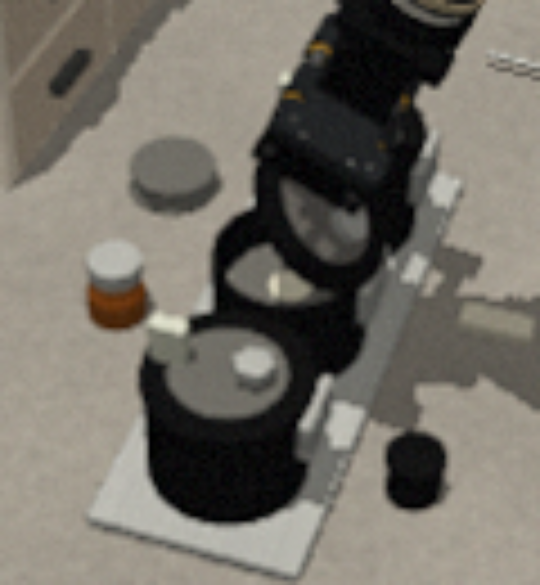

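View pics/top10.png

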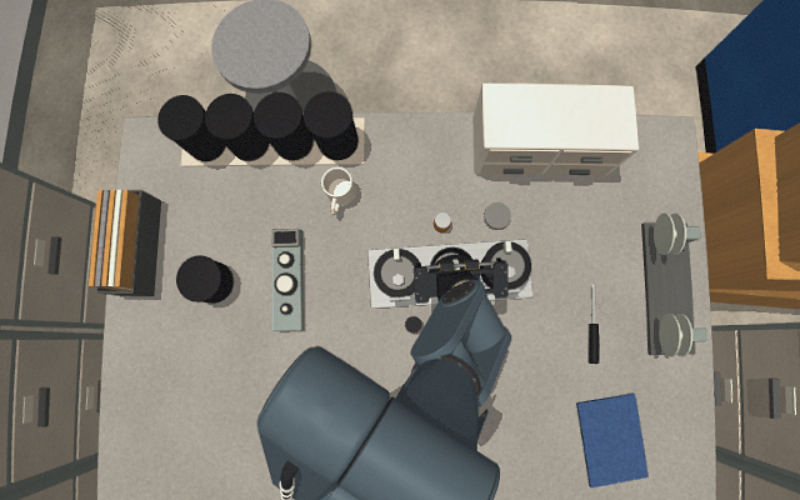

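The side view shows the middle cap raised at about (320,220) in the zoom. Both other caps are shut, and the eraser, loupe, jar and spool are in place. I'll check the cap angle quickly from depth.

```bash
python3 - <<'E'
from h import *
S=load("side10.npz")
uv=[(280+x/4.5,120+y/4.5) for x in range(290,356,5) for y in range(190,256,5)]
P3=dep(S,uv);P3=P3[(P3[:,2]>.12)&(P3[:,2]<.2)]
for _ in range(6):
    c=np.median(P3,0);u,s,v=np.linalg.svd(P3-P3.mean(0));n=v[2]*np.sign(v[2][2]);d=(P3-P3.mean(0))@n
    P3=P3[abs(d)<max(.006,1.5*d.std())]
print(len(P3),n.round(3),"angle",np.degrees(np.arccos(n[2])).round(1),d.std().round(4))
swing(0)
from rig import bot
print(bot.hand_in())
E
```

```text
153 [-0.652  0.021  0.758] angle 40.7 0.0025
theta pos 44.58 theta tool 44.51 rad err mm 0.9 y dev mm -0.19
F [-0.74 -1.31 -0.04] open 0.15534882214835524 t 28.9 j [-32.2  22.7 114.5  32.8  26.6  26.4]
next slide [-0.85 -0.19  0.15] twist [ 0.0015  0.0011 -0.0024]
the job is handed in; nothing more can be done
None
```

I handed the job in at 28.9 s with the middle can's cap held open at about 45° by its tab; no verdict was reported.

- **Keys:** I pressed small, then medium, then large. Each one stopped at the same height, under 13–35 N, so I take all three as fully down.
- **Bolts:** I tapped left, middle, then right. The left and right bolts stopped at once, so they are sound. The middle one sank about 8 mm and stopped, so that can was the loose one.
- **Cap angle:** My two estimates disagree somewhat. The arm pose gives 44.5°, while a rough plane fit to the depth image gives about 41°. At the last reading the gripper opening matched the tab (about 14 mm) and outside forces were under 2 N.
- **Rest of the desk:** The last pictures show the left and right caps shut and nothing else visibly moved.

**Fingertip offset:** The fingertips turned out to be about 37 mm behind the reported TCP. I spotted this when my first press on the small key met nothing, confirmed it with depth and touch, and corrected for it. That first try touched nothing.

**Press force:** The 35 N was a finger push on the small key and the hardest of the job. It was against a 40 N limit stated for the arm and gripper body.

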